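# Fill the sloped stamp tray and stack the emptied one

## Robot

A 6-joint arm with a two-finger parallel gripper is mounted at the origin on the work surface. World frame = base frame: x ahead of the robot, y to its left, z up, the work surface at z = 0. Lengths are in m, angles in degrees, forces in N, time in s.
With the tool pointing down it reaches from about 0.4 to 0.825 m from the base axis. Payload 7 kg.
Tool frame: the origin (TCP) lies between the finger pads; the fingertips stand 14 mm ahead of it and the grasp point (between the pads) lies 5 mm behind it (r.tips_ahead is the distance from the TCP to the fingertips, in m); z points along the fingers, y is the direction in which the jaws open and shut (so a half turn about z gives the same grasp; the last joint's range is limited). The gripper opens to 88 mm and grips with 3 to 60 N. Pads are 19 mm wide; open, the fingers measure 130 mm over their backs; the gripper's body (78 mm by 193 mm) begins 47 mm behind the grasp point.
Start: joints at [16.507, 20.546, 0.682, 0, -70.136, -16.507], TCP at [0.675, -0, 0.241] pointing down, gripper open.
Joint ranges: [-176.03, 176.03], [-82.01, 121.73], [-58.28, 71.71], [-173.87, 95.51], [-174.79, -0.11], [-173.66, 173.66]. Speed limits (degrees/s): [136.94, 136.94, 172.46, 180, 180, 180].

## Interface

Orientations are given as [roll, pitch, yaw] about the fixed x, y, z axes, in that order (R = Rz(yaw) Ry(pitch) Rx(roll)).
In Python, from plant import r gives the robot as it stands.
- The arm moves only by the tool apply_moves, never from a script. Its arguments are lists of equal length, an entry for each row: "slide": the shift along the tool's x, y, z as a fraction of full scale, a list of three; "turn": the turn, a rotation vector about the tool's x, y, z as a fraction of full scale, a list of three; "jaw": the closure, from 0 (fully open) to 1 (shut). In form: {"slide": [[dx, dy, dz], ...], "turn": [[wx, wy, wz], ...], "jaw": [jaw, ...]}. A call has 1 to 8 rows; each row shifts and turns the commanded pose from where the row before left it, along the tool's axes as they then stand; what a row does not reach is not made up. Full scale, the value 1, is 0.1 m for a shift and 1.5 rad for a turn. A row lasts 1/10 s, in which the tool goes at most 50 mm and 8.59 degrees, less where a joint would pass 70% of its speed; a pose out of reach is approached as far as the arm can. A call with a number of a shift or a turn outside -1 to 1 is refused whole. A call with a gripper value outside its range is refused whole. The fingers move at their own pace and stop on an object; "newtons" is the grip in N (left out, the last holds). Time passes only in rows, so rows that do not move let the fingers close. It gives the time, the measured TCP pose, the force and the opening at its end, in the units of the state.
- r.get_state(): the state, without advancing time (a new reading comes with each control period).
- r.capture(name): name is "scene" or "side" or "wrist"; returns a dict with "pixels" (480x640x3 uint8, blue, green, red), "depth" (480x640 float32, m along the optical axis (not along the pixel's ray), 0 where there is no reading), "fx", "fy", "cx", "cy" (pixels), "rvec" (rotation vector, rad) and "tvec" (3), from world to camera coordinates, as OpenCV has them. Camera axes: x right, y down, z forward; pixel columns grow to the right and rows downward; lengths in m; the calibration is good to about 2 mm. A picture is of the moment at which its call begins.
- r.close_job(): hands the job in, once; it reports no verdict.
The state is a dict: "time_s": time; "joints": joint angles; "qd": joint speeds; "joint_torque": joint torques, N m; "tcp_pos": TCP position; "eef_rot": TCP orientation; "contact_force": force on the tool from outside, world axes, zero at the start; "moment": the same for the moment, N m; "gripper_width": finger opening in m.
Only numpy, scipy, OpenCV 4.12 (cv2) and the standard library are available. Lean on these libraries where they do the work, as an engineer would, in place of code of your own. Each camera call takes 0.05 s, during which the arm holds its last target.

## Task

Top up the blue tray on the sloped stand with the two doming stamps from the loose yellow tray: lower each one gently, square to the slope, into a free pocket, and let go only once its foot sits flat on the red pad in it. Then lift the emptied yellow tray onto the pile of empties and set it gently, nested fully home, before you release it. Leave the stamps already in place, the pile and everything else on the bench where they are.

Things in the scene. Friction and masses are not known exactly. Their poses are not given: they have to be found in the camera images.
- stampC_mid (a point): Doming stamp: brass foot 40 mm across, 14 mm high (lower edge chamfered 3 mm), tapering over 3 mm to a steel stem 20 mm across; 54 mm tall, 0.17 to 0.34 kg, rigid. Point: its centre, on the axis 27 mm above its underside; z from foot to stem; the stem spans -10 to +27 mm. Starts upright in a pocket of the loose yellow tray.
- stampD_mid (a point): Doming stamp: brass foot 40 mm across, 14 mm high (lower edge chamfered 3 mm), tapering over 3 mm to a steel stem 20 mm across; 54 mm tall, 0.17 to 0.34 kg, rigid. Point: its centre, on the axis 27 mm above its underside; z from foot to stem; the stem spans -10 to +27 mm. Starts upright in another pocket of the yellow tray.
- stampA_mid (a point): Doming stamp: brass foot 40 mm across, 14 mm high (lower edge chamfered 3 mm), tapering over 3 mm to a steel stem 20 mm across; 54 mm tall, 0.17 to 0.34 kg, rigid. Point: its centre, on the axis 27 mm above its underside; z from foot to stem; the stem spans -10 to +27 mm. Already in the blue tray, leaning with it; stays.
- stampB_mid (a point): Doming stamp: brass foot 40 mm across, 14 mm high (lower edge chamfered 3 mm), tapering over 3 mm to a steel stem 20 mm across; 54 mm tall, 0.17 to 0.34 kg, rigid. Point: its centre, on the axis 27 mm above its underside; z from foot to stem; the stem spans -10 to +27 mm. Already in the blue tray, leaning with it; stays.
- stand: Dark steel sloped stand, fixed, base 85 x 215 x 8 mm, origin under its centre, x uphill, y level along the tray, z up. It carries the blue tray 36 mm up, leaning 0.5 rad (29 degrees). Stand and pads do not give when a stamp meets a pad: come down slowly (about 10 mm/s) and stop at the first few newtons; 55 N is too much.
- rtray: Blue tray fixed on the stand, 52 (x) by 200 (y) by 25 (z) mm; 4 pockets in a row, centres at y = -72.75, -24.25, 24.25, 72.75 mm, each 46 by 45 mm, floor 9 mm above the underside, outer walls 16 mm and dividers 10 mm above the floor. Origin: centre of underside. z square to the floors, leaning 0.5 rad to -x (downhill). Two pockets filled, two free (varies). Stamps A and B stand on the floor: centre at z = 36 mm.
- freeA: Marks one free pocket of the blue tray: a rigid red packing pad 32 mm across, on a thin black disc. Its thickness is not known (1.5 to 7 mm, each its own): a stamp lands that much above the floor; feel for it. Origin: on the pocket FLOOR under the pad, 2.5 mm downhill of the pocket's middle (a foot has 3 mm of play each side of the middle); z square to the floor, x uphill, y along the row.
- freeB: The same in the other free pocket of the blue tray; its red pad has a thickness of its own, 1.5 to 7 mm, not known.
- srctray_mid (a point): Loose yellow tray on the bench, 52 (x) by 200 (y) by 25 (z) mm, 0.15 to 0.31 kg, pockets as in the blue tray, two hold stamps. Its lowest 5 mm is a foot 42.5 by 190.5 mm that drops inside the 46 by 194 mm rim of a tray below (1.75 mm play); the shoulder then rests on that rim. Point: its centre, 12.5 mm above the underside, z up. Can be gripped across its 52 mm width.
- pile: Two empty yellow trays nested on a steel plate 75 by 215 by 4 mm, one loose piece, 0.8 kg. Origin: centre of the plate's underside; x across the trays, y along them. Top rim at 49 mm. A tray nested on it (either way round) has its underside at 44 mm, its centre at 56.5 mm; riding on the rim it is up to 5 mm too high.
- bench_block: Bystander: steel bench block 75 x 75 x 24 mm, origin at the centre of its underside.
- flux_jar: Bystander: amber jar 48 mm across, 65 mm tall, origin under its centre.
- quench_bowl: Bystander: white ceramic bowl 110 mm across, 45 mm tall, origin under its centre.
- brush: Bystander: small brush 160 mm long lying along its x axis.
- driver: Bystander: screwdriver 170 mm long lying along its x axis.
- wire_spool: Bystander: copper wire spool 52 mm across, 30 mm tall, origin under its centre.
Things that resemble listed ones, but are neither listed nor needed, are in the scene too. Leave any purple look-alike of the part that bears stampA_mid alone.

How it is judged:
By the outcome, as a careful person would: the job done as asked, in the order asked, and still so for the second after the job is handed in, with the robot touching nothing.
It also fails if it takes over 66 s, if anything falls off the work surface, if the arm or the gripper's body presses on something with over 40 N, if the wrist force passes 120 N, or if a joint passes its speed limit or range.

## Working session

There is one attempt and no reset: what is moved stays moved. The work goes in short steps, Python scripts to look and compute and a tool call to move; the robot and the scene stay as the last step left them, time stands still between calls to the robot, and variables do not carry over. Pictures are saved under pics/ and viewed, and the job is handed in when it is done.

Besides the shell and the picture viewer there is one more tool, called after "Request:" as name(argument=value, ...) on one line, values as JSON. apply_moves: Moves the arm, as the interface text tells. Shift numbers are shares of 0.1 m and turn numbers shares of 1.5 rad, none past 1 either way. Its arguments: {"type":"object","properties":{"slide":{"type":"array"},"turn":{"type":"array"},"jaw":{"type":"array"},"newtons":{"type":"number"}},"required":["slide","turn","jaw"]}

```bash
ls; mkdir -p pics; cat > h.py <<'E'
import numpy as np,cv2,pickle
from plant import r
def cap(n,f):
    d=r.capture(n); pickle.dump(d,open(f'pics/{f}.pkl','wb')); cv2.imwrite(f'pics/{f}.png',d['pixels']); return d
def load(f): return pickle.load(open(f'pics/{f}.pkl','rb'))
def Rt(d): return cv2.Rodrigues(np.array(d['rvec'],float))[0],np.array(d['tvec'],float).ravel()
def ray(d,u,v):
    R,t=Rt(d); p=np.array([(u-d['cx'])/d['fx'],(v-d['cy'])/d['fy'],1.]); return -R.T@t,R.T@p
def onz(d,u,v,z):
    c,q=ray(d,u,v); return c+q*(z-c[2])/q[2]
def dep(d):
    R,t=Rt(d); Z=d['depth']; v,u=np.mgrid[:480,:640]
    P=np.stack([(u-d['cx'])/d['fx']*Z,(v-d['cy'])/d['fy']*Z,Z],-1)
    W=(P-t)@R; W[Z<=0]=np.nan; return W
def proj(d,X):
    R,t=Rt(d); p=R@np.asarray(X,float)+t; return d['fx']*p[0]/p[2]+d['cx'],d['fy']*p[1]/p[2]+d['cy']
E
python3 - <<'E'
from h import *
for n in ['scene','side','wrist']:
    d=cap(n,n+'0'); R,t=Rt(d); print(n,(-R.T@t).round(3),R[2].round(2),d['fx'],(d['depth']>0).mean())
print(r.get_state())
E
```

```text
pics
scene [1.066 0.225 0.895] [-0.53 -0.16 -0.84] 451.4783617815625 0.9961555989583334
side [0.371 0.911 0.755] [ 0.17 -0.76 -0.63] 525.0686810352656 0.9958430989583333
wrist [ 0.674 -0.065  0.384] [-0.    0.24 -0.97] 350.03461566540466 0.9414322916666666
{'time_s': 0.15, 'joints': array([ 1.65082279e+01,  2.05827989e+01,  6.46479691e-01, -1.31924113e-02,
       -7.01364675e+01, -1.65053213e+01]), 'qd': array([ 0.04901837,  0.04708134,  0.08657286,  0.13528449, -0.05859125,
        0.02675549]), 'joint_torque': array([ 1.39394037e-04, -5.83274567e+01,  2.93289685e+01,  7.00122759e+00,
        8.75052094e-03, -9.76538854e-05]), 'tcp_pos': array([ 6.74653572e-01, -1.70038500e-05,  2.39838472e-01]), 'eef_rot': array([ 1.79926689e+02, -8.78838447e-03, -9.00015782e+01]), 'contact_force': array([ 0.03851905, -0.17337585,  0.07814424]), 'moment': array([-0.02683447,  0.00334462, -0.04296315]), 'gripper_width': 0.08724790018124781}
```

View pics/scene0.png

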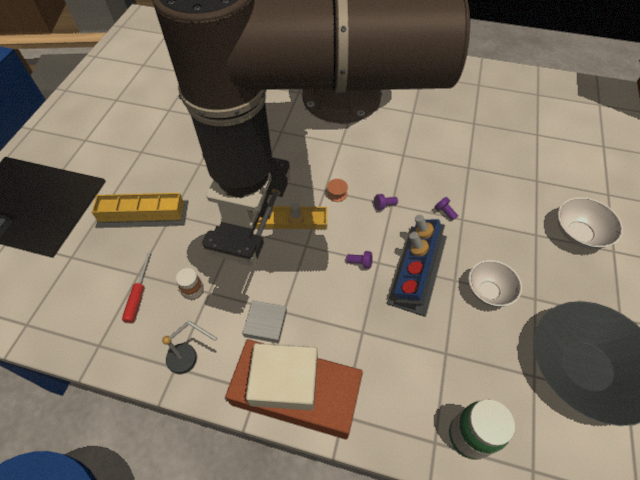

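View pics/side0.png

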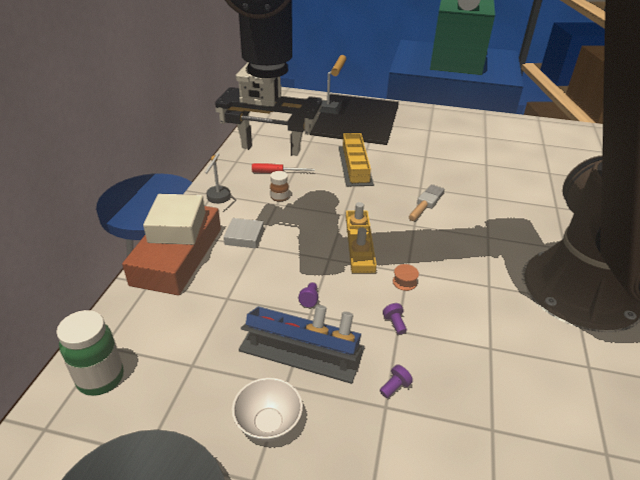

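View pics/wrist0.png

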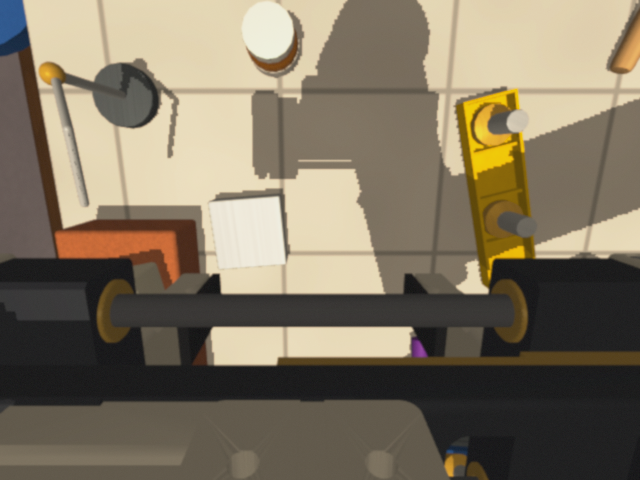

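```bash
python3 - <<'E'
from h import *
for n in ['scene0','side0']:
    d=load(n); W=dep(d); hsv=cv2.cvtColor(d['pixels'],cv2.COLOR_BGR2HSV); H,S,V=[hsv[...,i].astype(int) for i in range(3)]
    print(n)
    for nm,m in dict(yellow=(H>17)&(H<32)&(S>150)&(V>50),blue=(H>105)&(H<130)&(S>100)&(V>30),red=((H<6)|(H>174))&(S>170)&(V>60)).items():
        k,l,st,c=cv2.connectedComponentsWithStats(m.astype(np.uint8))
        for i in range(1,k):
            if st[i,4]<25: continue
            P=W[l==i]; P=P[np.isfinite(P[:,0])]
            if not len(P) or P[:,2].max()>.3 : continue
            z=P[:,2]; top=P[z>np.percentile(z,98)-.004]
            rect=cv2.minAreaRect((top[:,:2]*1000).astype(np.float32)) if len(top)>4 else None
            print(nm,st[i],c[i].round(0),P.mean(0).round(3),'z',np.percentile(z,[2,50,98]).round(3),np.array(rect[0]).round(0),np.array(rect[1]).round(0),round(rect[2],1))
    cv2.imwrite(f'pics/{n}_crop.png',cv2.resize(d['pixels'][160:340,80:480] if n=='scene0' else d['pixels'][110:390,220:440],None,fx=2,fy=2,interpolation=cv2.INTER_CUBIC))
E
```

```text
scene0
yellow [  92  193   91   29 2297] [138. 207.] [ 0.555 -0.365  0.034] z [0.013 0.033 0.049] [ 552. -365.] [ 57. 201.] 17.1
yellow [422 224  11  13  43] [428. 231.] [0.461 0.31  0.06 ] z [0.055 0.06  0.064] [458. 312.] [21. 13.] 7.7
yellow [412 242  16  12  56] [421. 249.] [0.511 0.302 0.059] z [0.049 0.06  0.064] [505. 310.] [11. 22.] 65.6
yellow [164 336   6   8  29] [166. 340.] [ 0.861 -0.116  0.117] z [0.113 0.117 0.119] [ 860. -117.] [11.  8.] 48.6
blue [   0   47   45  103 2468] [15. 95.] [ 0.145 -1.098 -0.117] z [-0.205 -0.125 -0.001] [   82. -1103.] [103.  39.] 36.5
blue [394 220  47  80 807] [417. 269.] [0.558 0.302 0.053] z [0.032 0.055 0.071] [530. 319.] [  9. 199.] 83.5
blue [  1 362  68  33 628] [ 41. 379.] [ 0.907 -0.764 -0.594] z [-0.735 -0.601 -0.412] [ 919. -769.] [ 4. 15.] 18.3
blue [   0  451   96   29 2109] [ 43. 467.] [ 1.117 -0.421 -0.262] z [-0.273 -0.262 -0.257] [1110. -417.] [ 58. 213.] 15.4
red [408 262  15  12 139] [415. 267.] [0.552 0.298 0.045] z [0.036 0.045 0.053] [551. 307.] [10. 25.] 85.2
red [402 280  15  13 153] [409. 286.] [0.599 0.293 0.045] 
[... 503 characters left out ...]
30.] 14.4
yellow [351 251  25  22 353] [363. 263.] [0.458 0.058 0.016] z [0.006 0.015 0.028] [459.  60.] [52. 41.] 8.7
blue [ 525    0   80   86 3918] [561.  39.] [-0.194 -1.94  -0.064] z [-0.252 -0.041  0.035] [ -162. -1964.] [203. 525.] 11.0
blue [  97  174   95   66 2817] [136. 204.] [ 1.281 -0.372 -0.261] z [-0.289 -0.259 -0.253] [1290. -401.] [334. 243.] 81.8
blue [ 246  308  109   45 1460] [297. 330.] [0.537 0.311 0.057] z [0.036 0.059 0.07 ] [530. 319.] [  9. 194.] 85.2
blue [326 326  13   7  38] [332. 328.] [0.48  0.281 0.044] z [0.039 0.044 0.049] [482. 283.] [19. 19.] 53.6
red [252 164  31   7 164] [267. 167.] [ 0.775 -0.261  0.022] z [0.015 0.022 0.028] [ 775. -263.] [82. 12.] 9.4
```

View pics/scene0_crop.png

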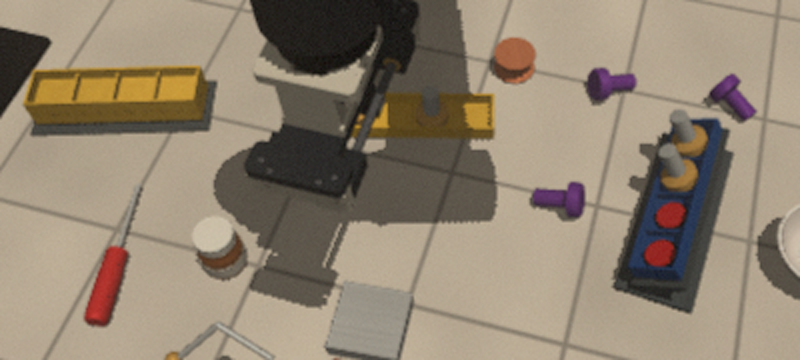

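View pics/side0_crop.png

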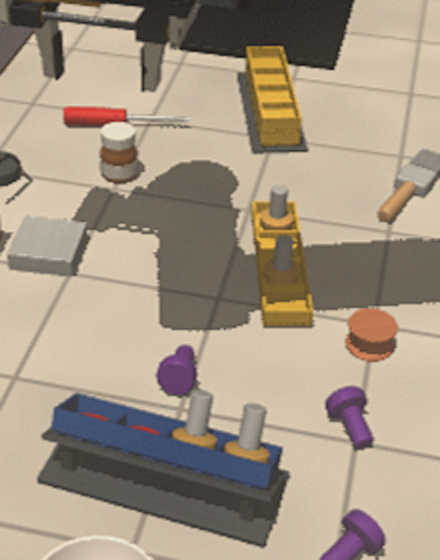

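Request:
apply_moves(slide=[[-0.1, 0.4, 0], [-0.1, 0.5, 0], [-0.1, 0.5, 0], [-0.1, 0.5, 0], [0, 0, 0], [0, 0, 0]], turn=[[0, 0, 0], [0, 0, 0], [0, 0, 0], [0, 0, 0], [0, 0, 0], [0, 0, 0]], jaw=[0, 0, 0, 0, 0, 0])

```text
time_s: 0.75
tcp_pos: [0.4873, 0.0397, 0.2414]
eef_rot: [-179.9, 0.0, -89.9]
contact_force: [1.0, -0.1, 0.7]
gripper_width: 0.0874
```

```bash
python3 - <<'E'
from h import *
d=cap('wrist','w1'); cap('scene','scene1'); print(r.get_state()['tcp_pos'],r.get_state()['qd'].round(2))
E
```

```text
[0.48861522 0.03961084 0.24086179] [-0.56  1.39  0.46 -0.02 -0.05 -0.03]
```

View pics/w1.png

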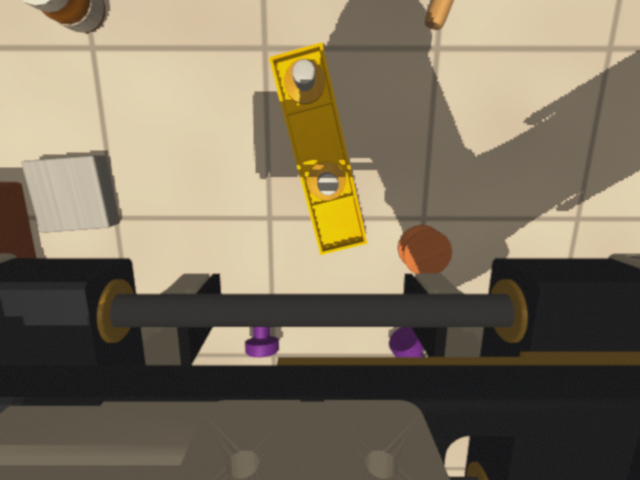

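View pics/scene1.png

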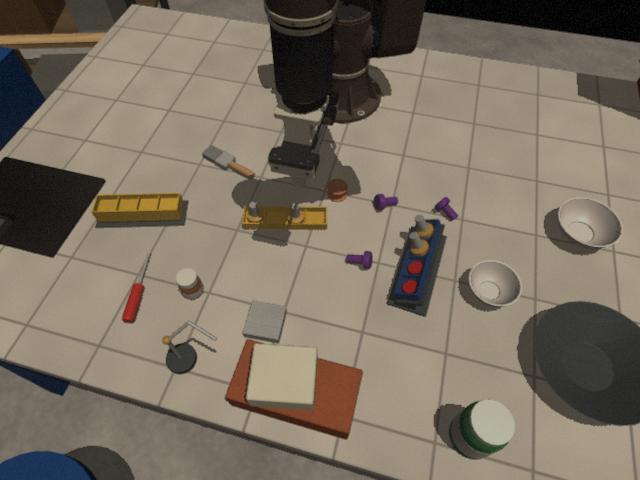

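```bash
python3 - <<'E'
from h import *
for n in ['w1','scene1','side0']:
    d=load(n);W=dep(d); hsv=cv2.cvtColor(d['pixels'],cv2.COLOR_BGR2HSV); H,S,V=[hsv[...,i].astype(int) for i in range(3)]
    if n=='w1':
        m=((H>14)&(H<34)&(S>120)&(V>40)).astype(np.uint8); m[:40]=0;m[258:]=0
        k,l,st,c=cv2.connectedComponentsWithStats(m); i=1+np.argmax(st[1:,4]); hull=cv2.convexHull(np.argwhere(l==i)[:,::-1].astype(np.float32))
        box=cv2.boxPoints(cv2.minAreaRect(hull)); q=np.array([onz(d,u,v,.025) for u,v in box]); print(st[i],box.round(0).tolist()); print(q.round(4),q.mean(0).round(4)); 
        print(np.linalg.norm(np.diff(q,axis=0),axis=1),[np.degrees(np.arctan2(*(q[j+1]-q[j])[[1,0]])) for j in range(3)])
    # stem tops from depth
    m=(W[...,2]>.055)&(W[...,2]<.075)&(W[...,0]>.38)&(W[...,0]<.58)&(W[...,1]>-.16)&(W[...,1]<.15)
    k,l,st,c=cv2.connectedComponentsWithStats(m.astype(np.uint8))
    for i in range(1,k):
        if st[i,4]>12:
            P=W[l==i]; t=P[P[:,2]>np.median(P[:,2])-.003]
            print(n,st[i],c[i].round(1),'med',np.median(P,0).round(4),'ray63',onz(d,*c[i],.063).round(4),'zmax',P[:,2].max().round(4))
    # tray rim by depth
    m=(W[...,2]>.021)&(W[...,2]<.029)&(W[...,0]>.38)&(W[...,0]<.58)&(W[...,1]>-.16)&(W[...,1]<.15)&(H>14)&(H<34)&(S>110)
    P=W[m]; 
    if len(P)>10:
        rc=cv2.minAreaRect((P[:,:2]*1000).astype(np.float32)); print(n,'rim',rc,np.median(P[:,2]))
E
```

```text
[ 268   42   99  213 9930] [[267.0, 55.0], [322.0, 41.0], [372.0, 242.0], [317.0, 256.0]]
[[ 0.5289 -0.1139  0.025 ]
 [ 0.4777 -0.1255  0.025 ]
 [ 0.4229  0.0665  0.025 ]
 [ 0.481   0.0818  0.025 ]] [ 0.4776 -0.0228  0.025 ]
[0.05256954 0.19970253 0.06011916] [np.float64(-167.24347450828498), np.float64(105.92019575757297), np.float64(14.695289486059485)]
w1 [292  59  23  27 484] [303.1  71.8] med [ 0.4946 -0.0918  0.0627] ray63 [ 0.4945 -0.0917  0.063 ] zmax 0.0653
w1 [317 173  22  22 373] [327.4 183.6] med [0.4731 0.0023 0.0626] ray63 [0.4728 0.002  0.063 ] zmax 0.0649
w1 rim ((478.2749328613281, -22.359512329101562), (52.11738586425781, 200.33555603027344), 14.438457489013672) 0.02438723953493544
scene1 [249 202   9   9  59] [253.4 205.6] med [ 0.4978 -0.0886  0.0614] ray63 [ 0.4986 -0.0878  0.063 ] zmax 0.0649
scene1 [291 203   9   9  59] [294.9 206.7] med [0.4761 0.0054 0.0619] ray63 [0.4763 0.0058 0.063 ] zmax 0.065
scene1 rim ((479.6072692871094, -20.954063415527344), (55.0707893371582, 198.040771484375), 14.281160354614258) 0.023592025679706554
side0 [356 202   8   8  57] [359.5 205.3] med [ 0.4945 -0.0878  0.0625] ray63 [ 0.4944 -0.0866  0.063 ] zmax 0.0668
side0 [358 227   9   9  66] [362.1 230.8] med [0.4722 0.0066 0.0628] ray63 [0.4724 0.0075 0.063 ] zmax 0.0659
side0 rim ((478.4458923339844, -19.891525268554688), (51.83023452758789, 205.76551818847656), 14.632526397705078) 0.0245798768366872
```

Request:
apply_moves(slide=[[-0.4, -0.07, 0], [-0.5, -0.07, 0], [-0.5, -0.07, 0], [-0.5, -0.07, 0], [-0.5, -0.07, 0], [-0.5, -0.07, 0], [0, 0, 0], [0, 0, 0]], turn=[[0, 0, 0], [0, 0, 0], [0, 0, 0], [0, 0, 0], [0, 0, 0], [0, 0, 0], [0, 0, 0], [0, 0, 0]], jaw=[0, 0, 0, 0, 0, 0, 0, 0])

```text
time_s: 1.65
tcp_pos: [0.5302, 0.3281, 0.2385]
eef_rot: [179.9, -0.1, -90.0]
contact_force: [0.2, -0.2, -0.8]
gripper_width: 0.0878
```

```bash
python3 - <<'E'
from h import *
d=cap('wrist','w2'); print(r.get_state()['tcp_pos'],r.get_state()['qd'].round(2),r.get_state()['joints'].round(1))
E
```

```text
[0.53005999 0.32703681 0.23901651] [-0.82 -1.78 -0.93  0.16 -0.02  0.01] [ 49.6  15.8  -6.3  -0.  -68.  -49.6]
```

View pics/w2.png

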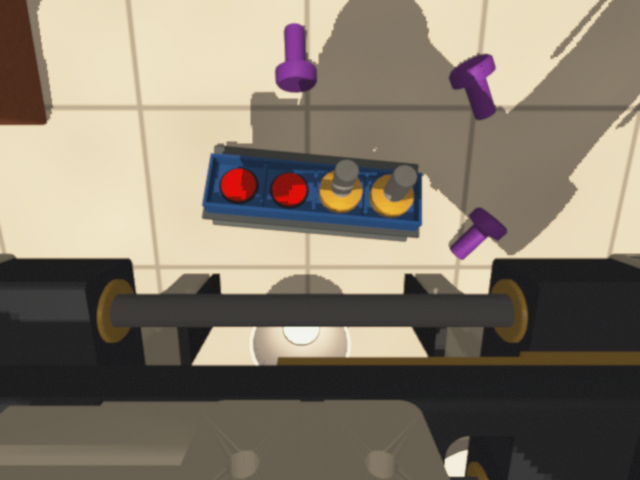

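```bash
cat > blue.py <<'E'
from h import *
def blue(n,verbose=1):
    d=load(n);W=dep(d); hsv=cv2.cvtColor(d['pixels'],cv2.COLOR_BGR2HSV); H,S,V=[hsv[...,i].astype(int) for i in range(3)]
    reg=(W[...,0]>.38)&(W[...,0]<.68)&(W[...,1]>.22)&(W[...,1]<.38)&(W[...,2]>.02)
    red=((H<6)|(H>174))&(S>170)&(V>60)&reg
    bl=(H>105)&(H<130)&(S>90)&(V>30)&reg
    yl=(H>12)&(H<30)&(S>110)&reg
    k,l,st,c=cv2.connectedComponentsWithStats(red.astype(np.uint8)); pads=[]
    for i in range(1,k):
        if st[i,4]<60: continue
        P=W[l==i]; m=np.median(P,0); e=np.linalg.svd(P-P.mean(0),full_matrices=False)
        nrm=e[2][2]*np.sign(e[2][2][2]); print(n,'pad',c[i].round(1),st[i],P.mean(0).round(4),'n',nrm.round(3),'tilt',np.degrees(np.arccos(nrm[2])).round(1)); pads.append(P.mean(0))
    k,l,st,c=cv2.connectedComponentsWithStats(yl.astype(np.uint8))
    for i in range(1,k):
        if st[i,4]<40: continue
        P=W[l==i]; print(n,'foot',c[i].round(1),st[i],P.mean(0).round(4))
    # rim: in tilted frame
    P=W[bl]
    for yaw in [80,82,84,86,88]:
        a=np.radians(yaw); u=np.array([np.cos(a),np.sin(a),0]); y=np.array([-u[1],u[0],0]); z=np.array([0,0,1])
        nx=np.cos(.5)*u+np.sin(.5)*z; nz=-np.sin(.5)*u+np.cos(.5)*z
        A=P@np.stack([nx,y,nz],1); t=A[:,2]>np.percentile(A[:,2],97)-.004
        rc=[np.percentile(A[t,i],[1,99]) for i in range(2)]
        o=np.array([np.mean(rc[0]),np.mean(rc[1]),np.median(A[t,2])-.025])
        mr=cv2.minAreaRect((A[t,:2]*1000).astype(np.float32))
        o2=np.array([mr[0][0]/1000,mr[0][1]/1000,o[2]])
        cc=np.stack([nx,y,nz],1)@o2
        print(yaw,'size',[np.ptp(q).round(4) for q in rc],'mr',np.array(mr[1]).round(1),round(mr[2],2),'origin',cc.round(4),'top sd',A[t,2].std().round(4), 'pads local',[((p-cc)@np.stack([nx,y,nz],1)).round(4).tolist() for p in pads])
E
python3 - <<'E'
from blue import *
blue('w2'); blue('scene1'); blue('side0')
d=load('w2');W=dep(d)
m=(W[...,2]>.07)&(W[...,2]<.14)&(W[...,0]>.38)&(W[...,0]<.62)&(W[...,1]>.2)&(W[...,1]<.36)
k,l,st,c=cv2.connectedComponentsWithStats(m.astype(np.uint8))
for i in range(1,k):
    if st[i,4]>30: print(st[i],c[i],np.nanmedian(W[l==i],0),np.nanmax(W[l==i],0))
E
```

```text
w2 pad [238.1 184.5] [221 168  35  34 911] [0.5996 0.2919 0.0455] n [-0.049 -0.479  0.877] tilt 28.8
w2 pad [288.9 189.1] [272 173  35  33 908] [0.5511 0.2962 0.0461] n [-0.065 -0.471  0.88 ] tilt 28.4
w2 foot [338.7 195.5] [320 171  42  42 909] [0.5044 0.3009 0.0588]
w2 foot [388.6 199.6] [370 175  44  42 926] [0.4581 0.3047 0.0583]
w2 foot [110.9 310.8] [  96  279   38   64 1231] [0.5768 0.2993 0.3069]
w2 foot [512.7 310.7] [ 491  279   37   64 1224] [0.483  0.2992 0.3073]
w2 foot [484.9 359.7] [ 278  351  362   15 3671] [0.4934 0.3055 0.3175]
w2 foot [476.3 470.9] [467 462  22  18 261] [0.483  0.3513 0.3017]
80 size [np.float64(0.0578), np.float64(0.1358)] mr [ 52.9 146.2] 4.18 origin [0.5033 0.3082 0.0362] top sd 0.0016 pads local [[0.005, -0.0977, 0.0078], [0.0017, -0.0492, 0.0104]]
82 size [np.float64(0.0571), np.float64(0.1969)] mr [ 52.9 197.5] 2.44 origin [0.5284 0.3062 0.0357] top sd 0.0014 pads local [[0.0009, -0.0725, 0.0107], [-0.0009, -0.0239, 0.0124]]
84 size [np.float64(0.0532), np.float64(0.197)] mr [ 53.1 198. ] 0.55 origin [0.5283 0.3063 0.0355] top sd 0.0011 pads 
[... 2016 characters left out ...]
9 195.9] 2.76 origin [0.5288 0.3092 0.0351] top sd 0.0016 pads local []
84 size [np.float64(0.0562), np.float64(0.1931)] mr [ 57.1 195.2] 0.79 origin [0.5286 0.3085 0.0345] top sd 0.0014 pads local []
86 size [np.float64(0.0567), np.float64(0.1938)] mr [197.5  57.1] 89.04 origin [0.5293 0.3084 0.0345] top sd 0.0014 pads local []
88 size [np.float64(0.0607), np.float64(0.1941)] mr [197.6  57.1] 87.28 origin [0.5289 0.3081 0.0352] top sd 0.0015 pads local []
[332 160  27  35 678] [344.26548673 176.18141593] [0.5023556  0.28112958 0.08843581] [0.51174598 0.29822018 0.09486548]
[387 165  30  34 711] [400.67791842 181.31504923] [0.45524851 0.28528371 0.08832221] [0.46360884 0.30181321 0.09490548]
```

Request:
apply_moves(slide=[[0.45, 0.08, 0], [0.47, 0.08, 0.1], [0.47, 0.08, 0.15], [0.47, 0.08, 0.15], [0.47, 0.08, 0.15], [0.47, 0.08, 0.15], [0.44, 0.08, 0.2], [0, 0, 0.1]], turn=[[0, 0, 0], [0, 0, 0], [0, 0, 0], [0, 0, 0], [0, 0, 0], [0, 0, 0], [0, 0, 0], [0, 0, -0.0838]], jaw=[0, 0, 0, 0, 0, 0.2, 0.35, 0.35], newtons=25)

```text
time_s: 2.5
tcp_pos: [0.4707, -0.0024, 0.1394]
eef_rot: [179.9, -0.0, -83.1]
contact_force: [0.3, 0.3, -1.0]
gripper_width: 0.0692
```

Request:
apply_moves(slide=[[0, 0, 0], [0, 0, 0], [0, 0, 0]], turn=[[0, 0, -0.0838], [0, 0, 0], [0, 0, 0]], jaw=[0.35, 0.35, 0.35])

```text
time_s: 2.8
tcp_pos: [0.4737, 0.0023, 0.1409]
eef_rot: [-180.0, 0.0, -75.9]
contact_force: [-0.5, 0.4, 0.1]
gripper_width: 0.0572
```

```bash
python3 - <<'E'
from h import *
d=cap('wrist','w3'); W=dep(d); print(r.get_state()['tcp_pos'],r.get_state()['eef_rot'])
m=(W[...,2]>.055)&(W[...,2]<.075)&(W[...,0]>.38)&(W[...,0]<.58)&(W[...,1]>-.16)&(W[...,1]<.15)
k,l,st,c=cv2.connectedComponentsWithStats(m.astype(np.uint8))
for i in range(1,k):
    if st[i,4]>12: print(st[i],c[i].round(1),np.median(W[l==i],0).round(4))
E
```

```text
[0.47370929 0.00263265 0.1409246 ] [-1.79957543e+02  5.62295127e-03 -7.58309122e+01]
[300  80  33  37 929] [315.8  97.8] [ 0.4944 -0.092   0.0627]
[298 238  30  31 716] [312.6 252.9] [0.4728 0.0014 0.0625]
```

View pics/w3.png

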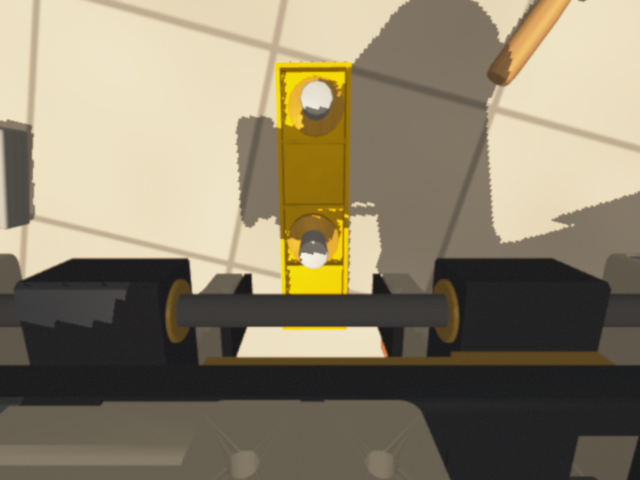

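Request:
apply_moves(slide=[[0, 0, 0.2], [0, 0, 0.25], [0, 0, 0.25], [0, 0, 0.16], [0, 0, 0.1], [0, 0, 0], [0, 0, 0], [0, 0, 0]], turn=[[0, 0, 0], [0, 0, 0], [0, 0, 0], [0, 0, 0], [0, 0, 0], [0, 0, 0], [0, 0, 0], [0, 0, 0]], jaw=[0.35, 0.35, 0.35, 0.35, 0.35, 0.4, 0.6, 0.9])

```text
time_s: 3.65
tcp_pos: [0.4742, 0.0033, 0.0455]
eef_rot: [-179.9, 0.0, -75.6]
contact_force: [0.3, -0.6, 0.2]
gripper_width: 0.0421
```

Request:
apply_moves(slide=[[0, 0, 0], [0, 0, 0], [0, 0, 0], [0, 0, 0]], turn=[[0, 0, 0], [0, 0, 0], [0, 0, 0], [0, 0, 0]], jaw=[1, 1, 1, 1], newtons=30)

```text
time_s: 4.05
tcp_pos: [0.4735, 0.0029, 0.0449]
eef_rot: [-180.0, -0.0, -75.6]
contact_force: [-2.3, 0.4, 4.4]
gripper_width: 0.0195
```

```bash
python3 - <<'E'
from h import *
d=cap('side','s4'); cap('scene','c4'); s=r.get_state();print({k:np.round(s[k],4) for k in ['tcp_pos','eef_rot','contact_force','moment','gripper_width']})
cv2.imwrite('pics/s4c.png',cv2.resize(d['pixels'][160:300,280:460],None,fx=4,fy=4))
E
```

```text
{'tcp_pos': array([0.4735, 0.0029, 0.0449]), 'eef_rot': array([-1.799931e+02, -3.300000e-03, -7.559250e+01]), 'contact_force': array([-2.4113, -0.2716,  6.1857]), 'moment': array([ 0.0309,  0.8964, -0.0181]), 'gripper_width': np.float64(0.0193)}
```

View pics/s4c.png

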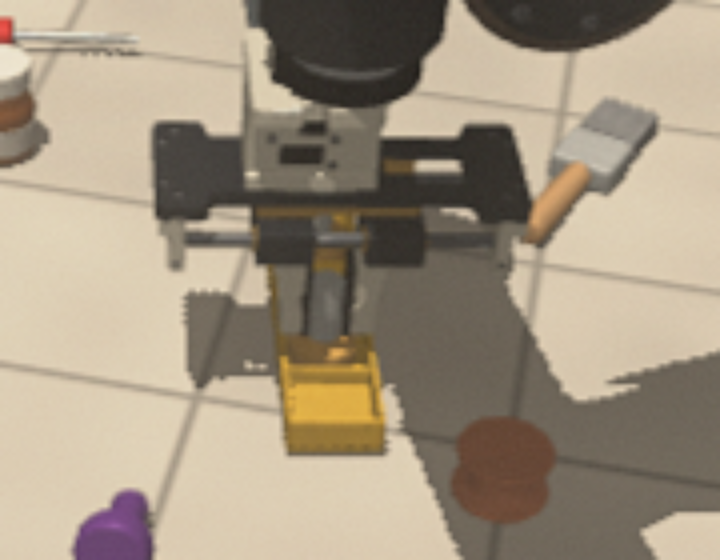

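Request:
apply_moves(slide=[[0, 0, -0.1], [0, 0, -0.3], [0, 0, -0.4], [0, 0, -0.4], [0, 0, 0]], turn=[[0, 0, 0], [0, 0, 0], [0, 0, 0], [0, 0, 0], [0, 0, 0]], jaw=[1, 1, 1, 1, 1])

```text
time_s: 4.65
tcp_pos: [0.4767, 0.0038, 0.1703]
eef_rot: [-179.4, 0.0, -75.5]
contact_force: [1.4, 0.3, -3.8]
gripper_width: 0.0195
```

```bash
cat >> h.py <<'E'
from scipy.spatial.transform import Rotation as Ro, Slerp
A0=84.7; O0=np.array([.5287,.3072,.0354])
def frame(a=None):
    a=np.radians(A0 if a is None else a); u=np.array([np.cos(a),np.sin(a),0]); y=np.array([-u[1],u[0],0]); z=np.array([0,0,1.])
    return np.stack([np.cos(.5)*u+np.sin(.5)*z,y,-np.sin(.5)*u+np.cos(.5)*z],1)  # tray x,y,z cols
def blueT(loc,sign=1):  # TCP at tray-local loc, tool z=-tray z, tool y = -tray x (sign 1)
    F=frame(); Rm=np.stack([-F[:,1],-F[:,0],-F[:,2]],1)
    if sign<0: Rm=np.stack([F[:,1],F[:,0],-F[:,2]],1)
    return O0+F@np.array(loc),Rm
def cur():
    s=r.get_state(); return s['tcp_pos'],Ro.from_euler('xyz',s['eef_rot'],degrees=True).as_matrix(),s
def plan(p1,R1,n,p0=None,R0=None,nr=None):
    if p0 is None: p0,R0,_=cur()
    nr=nr or n
    rv=Ro.from_matrix(R0.T@R1).as_rotvec(); print('pos err',(p1-p0).round(4),'tool',(R0.T@(p1-p0)).round(4),'rot deg',np.degrees(rv).round(2))
    Rc=R0
    S=[];T=[]
    for i in range(n):
        S.append((Rc.T@(p1-p0)/n/.1).round(3).tolist())
        w=rv/nr/1.5 if i<nr else rv*0
        T.append(w.round(4).tolist()); Rc=Rc@Ro.from_rotvec(w*1.5).as_matrix()
    print(S);print(T)
E
python3 - <<'E'
from h import *
p,R,s=cur(); print({k:np.round(s[k],4) for k in ['tcp_pos','eef_rot','contact_force','moment','gripper_width','joints']})
F=frame(); print(F[:,2],F@[-.002,-.02425,.012]+O0)
for sg in (1,-1):
    p1,R1=blueT([-.002,-.02425,.009+.004+.036+.05],sg); print(p1,np.linalg.det(R1)); plan(p1,R1,9)
E
```

```text
{'tcp_pos': array([0.4767, 0.0038, 0.1703]), 'eef_rot': array([-1.794461e+02,  1.230000e-02, -7.553860e+01]), 'contact_force': array([ 1.3961,  0.2913, -3.7958]), 'moment': array([ 0.158 , -0.1136,  0.049 ]), 'gripper_width': np.float64(0.0195), 'joints': array([ 24.2514,   4.9115, -29.8267,   0.1006, -54.714 ,  -9.8477])}
[-0.04428482 -0.47737585  0.87758256] [0.55215278 0.29748384 0.04497214]
[0.5483     0.25595214 0.12132182] 1.0
pos err [ 0.0716  0.2522 -0.049 ] tool [-0.2263 -0.1319  0.0503] rot deg [ 24.45 -17.86 -68.58]
[[-0.251, -0.147, 0.056], [-0.228, -0.175, 0.072], [-0.2, -0.2, 0.088], [-0.169, -0.22, 0.105], [-0.134, -0.235, 0.121], [-0.098, -0.244, 0.136], [-0.06, -0.248, 0.15], [-0.022, -0.246, 0.164], [0.016, -0.238, 0.175]]
[[0.0316, -0.0231, -0.0887], [0.0316, -0.0231, -0.0887], [0.0316, -0.0231, -0.0887], [0.0316, -0.0231, -0.0887], [0.0316, -0.0231, -0.0887], [0.0316, -0.0231, -0.0887], [0.0316, -0.0231, -0.0887], [0.0316, -0.0231, -0.0887], [0.0316, -0.0231, -0.0887]]
[0.5483     0.25595214 0.12132182] 1.0
pos err [ 0.0716  0.2522 -0.049 ] tool [-0.2263 -0.1319  0.0503] rot deg [-19.6  -26.84 107.31]
[[-0.251, -0.147, 0.056], [-0.273, -0.094, 0.065], [-0.284, -0.039, 0.077], [-0.281, 0.017, 0.091], [-0.267, 0.071, 0.107], [-0.241, 0.119, 0.124], [-0.205, 0.161, 0.141], [-0.16, 0.193, 0.158], [-0.109, 0.215, 0.172]]
[[-0.0253, -0.0347, 0.1387], [-0.0253, -0.0347, 0.1387], [-0.0253, -0.0347, 0.1387], [-0.0253, -0.0347, 0.1387], [-0.0253, -0.0347, 0.1387], [-0.0253, -0.0347, 0.1387], [-0.0253, -0.0347, 0.1387], [-0.0253, -0.0347, 0.1387], [-0.0253, -0.0347, 0.1387]]
```

Request:
apply_moves(slide=[[-0.25, -0.15, 0.0], [-0.23, -0.18, 0.04], [-0.2, -0.2, 0.06], [-0.17, -0.22, 0.07], [-0.13, -0.24, 0.09], [-0.1, -0.24, 0.1], [-0.06, -0.25, 0.12], [-0.02, -0.25, 0.13]], turn=[[0.0316, -0.0231, -0.0887], [0.0316, -0.0231, -0.0887], [0.0316, -0.0231, -0.0887], [0.0316, -0.0231, -0.0887], [0.0316, -0.0231, -0.0887], [0.0316, -0.0231, -0.0887], [0.0316, -0.0231, -0.0887], [0.0316, -0.0231, -0.0887]], jaw=[1, 1, 1, 1, 1, 1, 1, 1])

```text
time_s: 5.45
tcp_pos: [0.536, 0.2238, 0.1471]
eef_rot: [-154.3, 2.2, -12.7]
contact_force: [-0.7, -0.1, -2.8]
gripper_width: 0.0195
```

Request:
apply_moves(slide=[[0.02, -0.24, 0.14], [0, 0, 0], [0, 0, 0]], turn=[[0.0316, -0.0231, -0.0887], [0, 0, 0], [0, 0, 0]], jaw=[1, 1, 1])

```text
time_s: 5.75
tcp_pos: [0.5443, 0.2488, 0.1439]
eef_rot: [-151.6, 0.7, -5.4]
contact_force: [-0.7, -0.8, -2.9]
gripper_width: 0.0192
```

```bash
python3 - <<'E'
from blue import *
p,R,s=cur(); print({k:np.round(s[k],4) for k in ['tcp_pos','eef_rot','contact_force','moment','gripper_width','joints']})
cap('wrist','w5'); cap('scene','c5'); cap('side','s5')
plan(*blueT([-.002,-.02425,.009+.004+.036+.05]),2)
try: blue('w5')
except Exception as e: print(e)
E
```

```text
{'tcp_pos': array([0.5443, 0.2488, 0.1439]), 'eef_rot': array([-151.6485,    0.6677,   -5.4392]), 'contact_force': array([-0.7417, -0.7533, -2.8629]), 'moment': array([-2.2214,  0.2519, -0.003 ]), 'gripper_width': np.float64(0.0192), 'joints': array([ 25.757 ,  15.1322, -14.036 , -32.2274, -50.5052,  77.2171])}
pos err [ 0.0043  0.0072 -0.0237] tool [0.0038 0.0046 0.0244] rot deg [ 0.25  0.45 -0.36]
[[0.019, 0.023, 0.122], [0.019, 0.023, 0.122]]
[[0.0015, 0.0026, -0.0021], [0.0015, 0.0026, -0.0021]]
w5 pad [318.2 170.9] [ 296  147   46   48 1734] [0.5996 0.2916 0.0452] n [-0.051 -0.491  0.87 ] tilt 29.5
w5 pad [319.4 231.5] [ 297  216   45   34 1066] [0.5558 0.2947 0.0454] n [-0.041 -0.499  0.866] tilt 30.0
w5 foot [311.6 261.4] [ 276  243   73   45 1782] [0.5576 0.2579 0.1251]
w5 foot [255.8 311.4] [251 279  13  64 536] [0.5719 0.2247 0.2108]
w5 foot [317.  348.7] [294 338  46  19 597] [0.4694 0.2966 0.0627]
w5 foot [183.5 360.9] [ 112  356  145   10 1217] [0.5664 0.2326 0.2262]
80 size [np.float64(0.0567), np.float64(0.0918)] mr [ 51.9 150.2] 4.29 origin [0.5538 0.305  0.0342] top sd 0.0066 pads local [[0.0006, -0.0474, 0.0121], [-0.0032, -0.0037, 0.0145]]
82 size [np.float64(0.0542), np.float64(0.092)] mr [51.9 97.8] 2.42 origin [0.5794 0.302  0.0355] top sd 0.0065 pads local [[-0.002, -0.0215, 0.0121], [-0.0045, 0.0224, 0.0138]]
84 size [np.float64(0.0521), np.float64(0.0924)] mr [51.9 97.9] 0.66 origin [0.579  0.3019 0.0357] top sd 0.0064 pads local [[-0.0026, -0.0216, 0.0122], [-0.0038, 0.0223, 0.0131]]
86 size [np.float64(0.0523), np.float64(0.0933)] mr [97.9 51.9] 88.91 origin [0.5786 0.3019 0.0359] top sd 0.0063 pads local [[-0.0033, -0.0217, 0.0123], [-0.0031, 0.0222, 0.0125]]
88 size [np.float64(0.0543), np.float64(0.0944)] mr [97.9 51.9] 87.15 origin [0.5781 0.3017 0.0362] top sd 0.0064 pads local [[-0.0039, -0.0218, 0.0123], [-0.0024, 0.0221, 0.0118]]
```

View pics/w5.png

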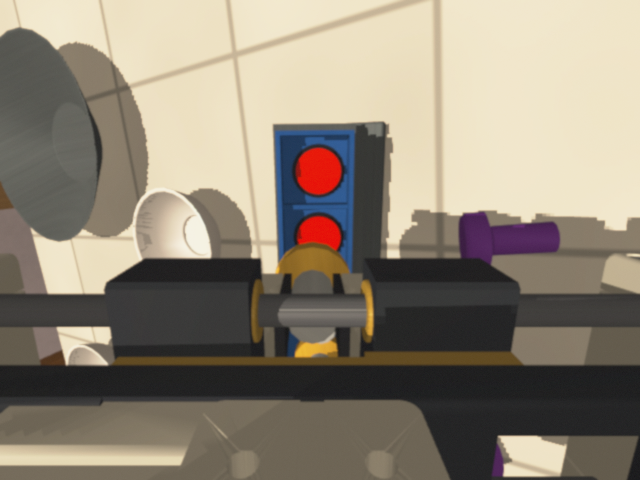

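View pics/s5.png

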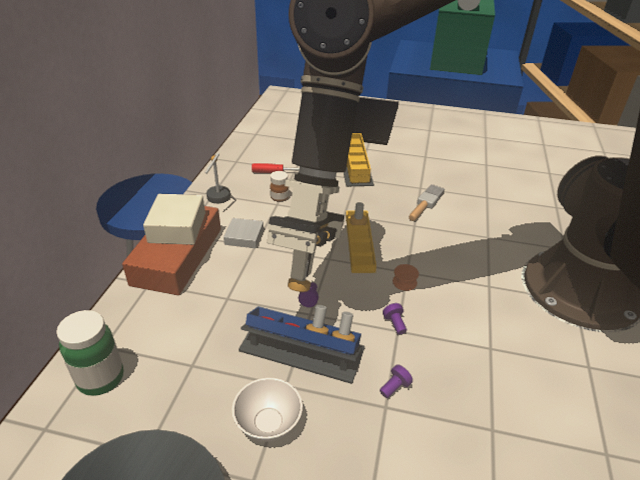

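```bash
cat > held.py <<'E'
from h import *
def held(n,p,R):
    d=load(n); W=dep(d); hsv=cv2.cvtColor(d['pixels'],cv2.COLOR_BGR2HSV); H,S,V=[hsv[...,i].astype(int) for i in range(3)]
    Q=(W-p)@R; m=(H>12)&(H<32)&(S>90)&(np.abs(Q[...,0])<.03)&(np.abs(Q[...,1])<.03)&(Q[...,2]>.01)&(Q[...,2]<.045)
    q=Q[m]; print(n,len(q),'toolx',np.percentile(q[:,0],[1,50,99]).round(4),'y',np.percentile(q[:,1],[1,99]).round(4),'z',np.percentile(q[:,2],[1,50,99]).round(4))
    # circle fit via outer boundary near foot mid height
    o=q[(q[:,2]>.022)&(np.hypot(q[:,0],q[:,1])>.0185)]
    if len(o)>10:
        A=np.c_[2*o[:,:2],np.ones(len(o))]; x=np.linalg.lstsq(A,(o[:,:2]**2).sum(1),rcond=None)[0]; print('circle',x[:2].round(4),np.sqrt(x[2]+x[0]**2+x[1]**2).round(4),len(o))
E
python3 - <<'E'
from held import *
p,R,s=cur()
for n in ['w5','c5','s5']: held(n,p,R)
F=frame(84.75)
for pm in [np.array([(.5996+.5511)/2,(.2918+.2962)/2,.0457])]: print(pm-F@[-.0025,-.0485,.0125])
E
```

```text
w5 1812 toolx [0.0035 0.0127 0.0199] y [-0.0166  0.0171] z [0.0111 0.0221 0.0317]
circle [0.0008 0.0002] 0.0189 522
c5 167 toolx [-0.0044  0.0114  0.0203] y [-0.0257  0.0142] z [0.0114 0.0242 0.0354]
circle [ 0.0002 -0.001 ] 0.0194 78
s5 223 toolx [-0.019  -0.0046  0.018 ] y [-0.0223  0.0021] z [0.0185 0.0251 0.0354]
circle [-0.0001 -0.0016] 0.0187 105
[0.52780256 0.30659026 0.03592878]
```

```bash
sed -i 's/^A0=.*/A0=84.75; O0=np.array([.5281,.3065,.0358])/' h.py; python3 - <<'E'
from h import *
plan(*blueT([-.0017,-.02345,.064]),4)
E
```

```text
pos err [ 0.0045  0.0235 -0.0538] tool [0.0028 0.0046 0.0587] rot deg [ 0.25  0.43 -0.4 ]
[[0.007, 0.012, 0.147], [0.007, 0.012, 0.147], [0.006, 0.012, 0.147], [0.006, 0.012, 0.147]]
[[0.0007, 0.0012, -0.0012], [0.0007, 0.0012, -0.0012], [0.0007, 0.0012, -0.0012], [0.0007, 0.0012, -0.0012]]
```

Request:
apply_moves(slide=[[0.007, 0.012, 0.15], [0.007, 0.012, 0.15], [0.007, 0.012, 0.15], [0.007, 0.012, 0.14], [0, 0, 0], [0, 0, 0]], turn=[[0.0007, 0.0012, -0.0012], [0.0007, 0.0012, -0.0012], [0.0007, 0.0012, -0.0012], [0.0007, 0.0012, -0.0012], [0, 0, 0], [0, 0, 0]], jaw=[1, 1, 1, 1, 1, 1])

```text
time_s: 6.5
tcp_pos: [0.5491, 0.273, 0.0901]
eef_rot: [-151.4, 0.0, -5.1]
contact_force: [0.0, -0.1, -1.9]
gripper_width: 0.0195
```

```bash
cat > chk.py <<'E'
from held import *
def chk(tag=None):
    p,R,s=cur(); F=frame(); l=F.T@(p-O0); fo=R.T@s['contact_force']
    print('t',round(s['time_s'],2),'tcp local mm',(l*1e3).round(2),'foot z',round((l[2]-.036)*1e3,2),'F tool',fo.round(2),'F world',s['contact_force'].round(2),'M',s['moment'].round(2),'w',round(s['gripper_width'],4))
    if tag:
        cap('wrist',tag); held(tag,p,R)
    return p,R,s
E
python3 - <<'E'
from chk import *
chk('w6'); d=cap('scene','c6'); cv2.imwrite('pics/c6c.png',cv2.resize(d['pixels'][180:320,360:480],None,fx=5,fy=4,interpolation=cv2.INTER_CUBIC))
plan(*blueT([-.0017,-.02345,.064]),1)
E
```

```text
t 6.5 tcp local mm [ -1.51 -24.02  62.71] foot z 26.71 F tool [0.03 0.94 1.62] F world [ 0.02 -0.05 -1.88] M [-2.13  0.17 -0.01] w 0.0195
w6 1844 toolx [0.0032 0.0125 0.0197] y [-0.0175  0.0169] z [0.012  0.0213 0.0319]
circle [ 0.0002 -0.0001] 0.0193 440
pos err [-0.0012 -0.0007 -0.0001] tool [-0.0011  0.0008 -0.0003] rot deg [-0.05 -0.02  0.11]
[[-0.011, 0.008, -0.003]]
[[-0.0005, -0.0002, 0.0013]]
```

View pics/w6.png

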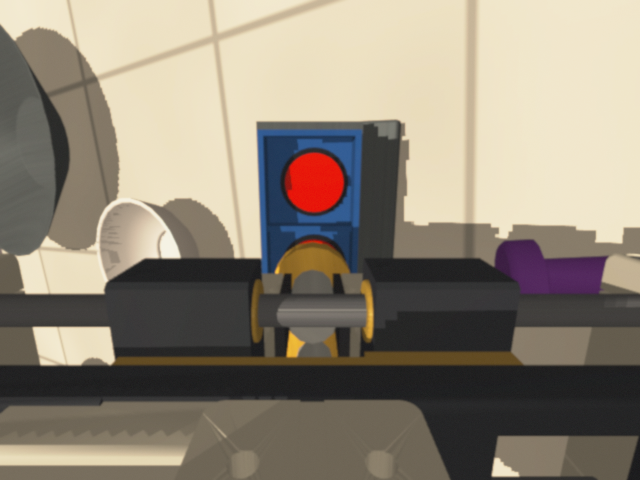

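View pics/c6c.png

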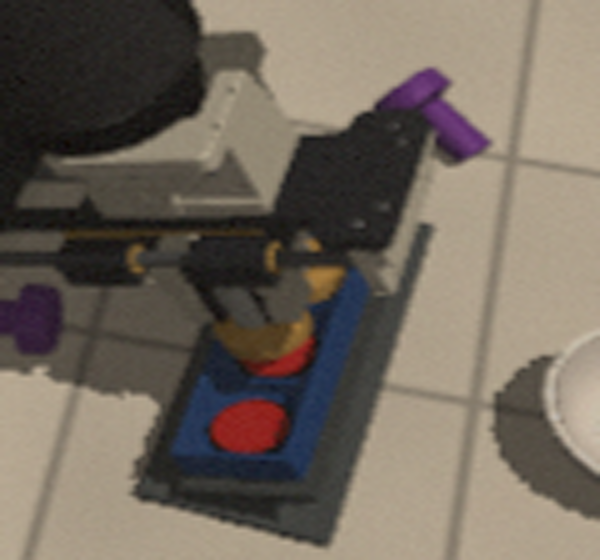

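Request:
apply_moves(slide=[[0, 0, 0.02], [0, 0, 0.02], [0, 0, 0.02], [0, 0, 0.02], [0, 0, 0.01], [0, 0, 0]], turn=[[0, 0, 0], [0, 0, 0], [0, 0, 0], [0, 0, 0], [0, 0, 0], [0, 0, 0]], jaw=[1, 1, 1, 1, 1, 1])

```text
time_s: 7.2
tcp_pos: [0.5497, 0.2773, 0.0828]
eef_rot: [-151.3, -0.0, -5.2]
contact_force: [-0.2, 0.4, -2.2]
gripper_width: 0.0192
```

```bash
python3 -c "
from chk import *
chk()"
```

```text
t 7.2 tcp local mm [ -1.19 -24.15  54.25] foot z 18.25 F tool [-0.23  0.67  2.11] F world [-0.19  0.44 -2.17] M [-2.2   0.21  0.03] w 0.0192
```

Request:
apply_moves(slide=[[0, 0.005, 0.01], [0, 0, 0.01], [0, 0, 0.01], [0, 0, 0.005]], turn=[[0, 0, 0], [0, 0, 0], [0, 0, 0], [0, 0, 0]], jaw=[1, 1, 1, 1])

```text
time_s: 7.6
tcp_pos: [0.5498, 0.2785, 0.0796]
eef_rot: [-151.3, -0.0, -5.2]
contact_force: [0.2, -0.1, -2.8]
gripper_width: 0.0197
```

```bash
python3 -c "
from chk import *
chk()"
```

```text
t 7.6 tcp local mm [ -1.69 -24.18  50.82] foot z 14.82 F tool [0.19 1.4  2.4 ] F world [ 0.18 -0.1  -2.77] M [-2.2   0.25  0.02] w 0.0197
```

Expected contact at foot z ≈ 12.5–13.

Request:
apply_moves(slide=[[0, 0, 0.01], [0, 0, 0.005]], turn=[[0, 0, 0], [0, 0, 0]], jaw=[1, 1])

```text
time_s: 7.8
tcp_pos: [0.5499, 0.2793, 0.0783]
eef_rot: [-151.3, -0.0, -5.2]
contact_force: [0.0, -0.2, -3.0]
gripper_width: 0.0192
```

```bash
python3 -c "
from chk import *
chk()"
```

```text
t 7.8 tcp local mm [ -1.62 -24.16  49.35] foot z 13.35 F tool [0.05 1.57 2.51] F world [ 0.03 -0.18 -2.95] M [-2.19  0.24 -0.03] w 0.0192
```

Request:
apply_moves(slide=[[0, 0, 0.007], [0, 0, 0]], turn=[[0, 0, 0], [0, 0, 0]], jaw=[1, 1])

```text
time_s: 8.0
tcp_pos: [0.5499, 0.2793, 0.0783]
eef_rot: [-151.3, -0.1, -5.1]
contact_force: [-2.1, -3.7, 3.1]
gripper_width: 0.0194
```

```bash
python3 -c "
from chk import *
chk()"
```

```text
t 8.0 tcp local mm [ -1.63 -24.22  49.26] foot z 13.26 F tool [-1.75  1.92 -4.64] F world [-2.09 -3.74  3.14] M [-2.23  0.81  0.31] w 0.0194
```

Request:
apply_moves(slide=[[0, 0, 0], [0, 0, 0], [0, 0, 0], [0, 0, 0], [0, 0, 0]], turn=[[0, 0, 0], [0, 0, 0], [0, 0, 0], [0, 0, 0], [0, 0, 0]], jaw=[0.9, 0.75, 0.55, 0.4, 0.35])

```text
time_s: 8.5
tcp_pos: [0.5501, 0.2798, 0.0778]
eef_rot: [-151.3, -0.0, -5.2]
contact_force: [1.1, -0.1, -0.9]
gripper_width: 0.0404
```

Request:
apply_moves(slide=[[0, 0, -0.1], [0, 0, -0.3], [0, 0, -0.4], [0, 0, -0.4], [0, 0, 0], [0, 0, 0]], turn=[[0, 0, 0], [0, 0, 0], [0, 0, 0], [0, 0, 0], [0, 0, 0], [0, 0, 0]], jaw=[0.35, 0.35, 0.35, 0.35, 0.35, 0.35])

```text
time_s: 9.1
tcp_pos: [0.5452, 0.2218, 0.185]
eef_rot: [-151.2, -0.2, -5.2]
contact_force: [0.8, 1.4, -1.1]
gripper_width: 0.0566
```

```bash
python3 - <<'E'
from chk import *
p,R,s=chk(); d=cap('scene','c7'); cv2.imwrite('pics/c7c.png',cv2.resize(d['pixels'][180:320,360:480],None,fx=5,fy=4,interpolation=cv2.INTER_CUBIC)); 
a=np.radians(-75.6); R1=Ro.from_euler('xyz',[180,0,-75.6],degrees=True).as_matrix()
plan(np.array([.4947,-.0915,.12]),R1,10)
E
```

```text
t 9.1 tcp local mm [ -1.1  -24.76 170.56] foot z 134.56 F tool [ 0.68 -0.72  1.69] F world [ 0.81  1.37 -1.13] M [-1.74  0.29 -0.03] w 0.0566
pos err [-0.0498 -0.3135 -0.0636] tool [-0.0213  0.3083 -0.0965] rot deg [-25.03  17.57  68.86]
[[-0.021, 0.308, -0.096], [0.019, 0.312, -0.083], [0.059, 0.311, -0.068], [0.098, 0.304, -0.052], [0.135, 0.292, -0.036], [0.17, 0.275, -0.019], [0.202, 0.253, -0.001], [0.23, 0.227, 0.016], [0.255, 0.197, 0.033], [0.276, 0.163, 0.049]]
[[-0.0291, 0.0204, 0.0801], [-0.0291, 0.0204, 0.0801], [-0.0291, 0.0204, 0.0801], [-0.0291, 0.0204, 0.0801], [-0.0291, 0.0204, 0.0801], [-0.0291, 0.0204, 0.0801], [-0.0291, 0.0204, 0.0801], [-0.0291, 0.0204, 0.0801], [-0.0291, 0.0204, 0.0801], [-0.0291, 0.0204, 0.0801]]
```

View pics/c7c.png

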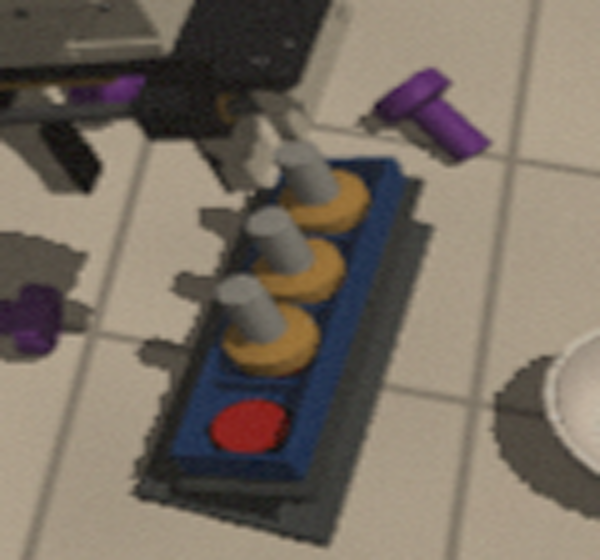

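Request:
apply_moves(slide=[[-0.02, 0.31, -0.1], [0.02, 0.31, -0.08], [0.06, 0.31, -0.07], [0.1, 0.3, -0.05], [0.14, 0.29, -0.04], [0.17, 0.28, -0.02], [0.2, 0.25, 0], [0.23, 0.23, 0]], turn=[[-0.0291, 0.0204, 0.0801], [-0.0291, 0.0204, 0.0801], [-0.0291, 0.0204, 0.0801], [-0.0291, 0.0204, 0.0801], [-0.0291, 0.0204, 0.0801], [-0.0291, 0.0204, 0.0801], [-0.0291, 0.0204, 0.0801], [-0.0291, 0.0204, 0.0801]], jaw=[0.35, 0.35, 0.35, 0.35, 0.35, 0.35, 0.35, 0.35])

```text
time_s: 9.95
tcp_pos: [0.5046, -0.0298, 0.1331]
eef_rot: [-174.9, 2.9, -61.9]
contact_force: [-0.1, -0.4, -0.1]
gripper_width: 0.0569
```

Request:
apply_moves(slide=[[0.25, 0.2, 0], [0.26, 0.16, 0], [0, 0, 0], [0, 0, 0]], turn=[[-0.0291, 0.0204, 0.0801], [-0.0291, 0.0204, 0.0801], [0, 0, 0], [0, 0, 0]], jaw=[0.35, 0.35, 0.35, 0.35])

```text
time_s: 10.35
tcp_pos: [0.4941, -0.0902, 0.1287]
eef_rot: [179.8, 0.1, -75.5]
contact_force: [-0.6, 0.3, 0.1]
gripper_width: 0.0571
```

```bash
cat > src.py <<'E'
from h import *
def src(n):
    d=load(n);W=dep(d);hsv=cv2.cvtColor(d['pixels'],cv2.COLOR_BGR2HSV); H,S,V=[hsv[...,i].astype(int) for i in range(3)]
    reg=(W[...,0]>.38)&(W[...,0]<.6)&(W[...,1]>-.16)&(W[...,1]<.12)
    k,l,st,c=cv2.connectedComponentsWithStats(((W[...,2]>.057)&(W[...,2]<.07)&reg).astype(np.uint8))
    for i in range(1,k):
        if st[i,4]>100: print('top',c[i].round(1),np.median(W[l==i],0).round(4))
    P=W[(W[...,2]>.021)&(W[...,2]<.029)&reg&(H>14)&(H<34)&(S>110)]
    if len(P)>10: print('rim',cv2.minAreaRect((P[:,:2]*1000).astype(np.float32)),np.median(P[:,2]))
E
python3 - <<'E'
from src import *
cap('wrist','w8'); src('w8')
p,R,s=cur(); print(s['time_s'],s['contact_force'],s['joints'].round(1))
plan(np.array([.4947,-.0918,.045]),Ro.from_euler('xyz',[180,0,-75.6],degrees=True).as_matrix(),5)
E
```

```text
top [310.8 254.5] [ 0.4948 -0.0932  0.0627]
rim ((487.8567810058594, -59.16465759277344), (52.102115631103516, 124.29280090332031), 14.482321739196777) 0.024465640497114607
10.4 [ 0.2481291   0.522421   -0.30385612] [ 12.1  10.5 -29.4  -0.1 -50.3   2.5]
pos err [ 0.0004 -0.0019 -0.0841] tool [ 0.002  -0.      0.0841] rot deg [0.1  0.06 0.14]
[[0.004, -0.0, 0.168], [0.004, 0.0, 0.168], [0.004, 0.0, 0.168], [0.004, 0.0, 0.168], [0.004, 0.0, 0.168]]
[[0.0002, 0.0001, 0.0003], [0.0002, 0.0001, 0.0003], [0.0002, 0.0001, 0.0003], [0.0002, 0.0001, 0.0003], [0.0002, 0.0001, 0.0003]]
```

View pics/w8.png

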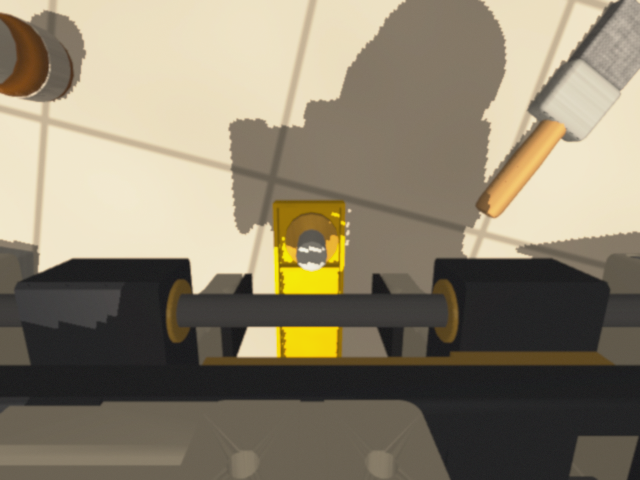

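Request:
apply_moves(slide=[[0.012, 0.004, 0.2], [0.012, 0, 0.25], [0, 0, 0.2], [0, 0, 0.13], [0, 0, 0.06], [0, 0, 0], [0, 0, 0], [0, 0, 0]], turn=[[0, 0, 0], [0, 0, 0], [0, 0, 0], [0, 0, 0], [0, 0, 0], [0, 0, 0], [0, 0, 0], [0, 0, 0]], jaw=[0.35, 0.35, 0.35, 0.35, 0.35, 0.4, 0.6, 0.9])

```text
time_s: 11.2
tcp_pos: [0.4954, -0.0925, 0.0466]
eef_rot: [-180.0, 0.0, -75.5]
contact_force: [0.9, 0.0, -1.0]
gripper_width: 0.0417
```

Request:
apply_moves(slide=[[0, 0, 0], [0, 0, 0], [0, 0, 0], [0, 0, 0]], turn=[[0, 0, 0], [0, 0, 0], [0, 0, 0], [0, 0, 0]], jaw=[1, 1, 1, 1], newtons=30)

```text
time_s: 11.6
tcp_pos: [0.495, -0.0927, 0.0462]
eef_rot: [180.0, 0.0, -75.5]
contact_force: [-0.6, 0.4, 2.8]
gripper_width: 0.0195
```

Request:
apply_moves(slide=[[0, 0, -0.1], [0, 0, -0.3], [0, 0, -0.4], [0, 0, -0.4], [0, 0, 0], [0, 0, 0]], turn=[[0, 0, 0], [0, 0, 0], [0, 0, 0], [0, 0, 0], [0, 0, 0], [0, 0, 0]], jaw=[1, 1, 1, 1, 1, 1])

```text
time_s: 12.2
tcp_pos: [0.4948, -0.0926, 0.1668]
eef_rot: [-179.9, 0.0, -75.6]
contact_force: [-0.6, -0.6, -3.8]
gripper_width: 0.0194
```

```bash
python3 - <<'E'
from chk import *
p,R,s=chk(); print(p)
plan(*blueT([-.0017,-.0723,.11]),11)
E
```

```text
t 12.2 tcp local mm [-288.64   -3.37  307.01] foot z 271.01 F tool [0.41 0.73 3.83] F world [-0.6  -0.57 -3.83] M [0.02 0.1  0.  ] w 0.0194
[ 0.49481476 -0.09261793  0.1668467 ]
pos err [ 0.1003  0.3385 -0.0353] tool [-0.3028 -0.1815  0.0358] rot deg [ 24.84 -17.57 -68.76]
[[-0.275, -0.165, 0.033], [-0.255, -0.192, 0.047], [-0.231, -0.217, 0.062], [-0.204, -0.238, 0.077], [-0.175, -0.255, 0.092], [-0.143, -0.269, 0.107], [-0.11, -0.278, 0.121], [-0.076, -0.283, 0.135], [-0.041, -0.284, 0.147], [-0.006, -0.28, 0.159], [0.029, -0.273, 0.17]]
[[0.0263, -0.0186, -0.0727], [0.0263, -0.0186, -0.0727], [0.0263, -0.0186, -0.0727], [0.0263, -0.0186, -0.0727], [0.0263, -0.0186, -0.0727], [0.0263, -0.0186, -0.0727], [0.0263, -0.0186, -0.0727], [0.0263, -0.0186, -0.0727], [0.0263, -0.0186, -0.0727], [0.0263, -0.0186, -0.0727], [0.0263, -0.0186, -0.0727]]
```

Request:
apply_moves(slide=[[-0.28, -0.16, 0.02], [-0.26, -0.19, 0.03], [-0.23, -0.22, 0.05], [-0.2, -0.24, 0.07], [-0.18, -0.26, 0.09], [-0.14, -0.27, 0.11], [-0.11, -0.28, 0.12], [-0.08, -0.28, 0.14]], turn=[[0.0263, -0.0186, -0.0727], [0.0263, -0.0186, -0.0727], [0.0263, -0.0186, -0.0727], [0.0263, -0.0186, -0.0727], [0.0263, -0.0186, -0.0727], [0.0263, -0.0186, -0.0727], [0.0263, -0.0186, -0.0727], [0.0263, -0.0186, -0.0727]], jaw=[1, 1, 1, 1, 1, 1, 1, 1])

```text
time_s: 13.0
tcp_pos: [0.5662, 0.1555, 0.1422]
eef_rot: [-158.9, 3.8, -24.0]
contact_force: [0.4, 0.3, -2.8]
gripper_width: 0.0195
```

Request:
apply_moves(slide=[[-0.04, -0.28, 0.15], [0, -0.28, 0.16], [0.02, -0.27, 0.17], [0, 0, 0], [0, 0, 0], [0, 0, 0]], turn=[[0.0263, -0.0186, -0.0727], [0.0263, -0.0186, -0.0727], [0.0263, -0.0186, -0.0727], [0, 0, 0], [0, 0, 0], [0, 0, 0]], jaw=[1, 1, 1, 1, 1, 1])

```text
time_s: 13.6
tcp_pos: [0.5934, 0.2456, 0.1325]
eef_rot: [-151.5, 0.3, -5.3]
contact_force: [0.6, -0.6, -2.8]
gripper_width: 0.0192
```

```bash
python3 - <<'E'
from chk import *
from blue import blue
p,R,s=chk('w9'); print(p)
blue('w9')
plan(*blueT([-.0017,-.0723,.064]),4)
E
```

```text
t 13.6 tcp local mm [ -1.62 -70.59 111.12] foot z 75.12 F tool [0.63 1.83 2.23] F world [ 0.57 -0.6  -2.83] M [-2.27  0.19  0.02] w 0.0192
w9 1769 toolx [0.0027 0.0119 0.019 ] y [-0.0172  0.0168] z [0.0129 0.0225 0.0318]
circle [-0.0004 -0.0002] 0.0193 400
[0.59338754 0.24557463 0.13253564]
w9 pad [313.4 233.7] [290 220  47  30 918] [0.606  0.2908 0.045 ] n [-0.039 -0.495  0.868] tilt 29.8
w9 foot [311.5 261.8] [ 276  244   73   44 1765] [0.6062 0.2555 0.1126]
w9 foot [256.2 310.3] [251 279  13  64 446] [0.6205 0.2217 0.1989]
w9 foot [295.6 353.2] [290 347  14  10  75] [0.5172 0.3069 0.0593]
w9 foot [330.  352.8] [321 346  19  11 104] [0.518  0.2822 0.0509]
w9 foot [174.7 360.6] [113 356 127  10 997] [0.615  0.2311 0.2156]
80 size [np.float64(0.0526), np.float64(0.1016)] mr [ 51.7 101.7] 4.31 origin [0.5784 0.3026 0.0343] top sd 0.0194 pads local [[-0.0008, -0.0293, 0.0127]]
82 size [np.float64(0.0518), np.float64(0.0439)] mr [51.7 99.8] 2.55 origin [0.5789 0.3023 0.0349] top sd 0.0196 pads local [[-0.0018, -0.0285, 0.0125]]
84 size [np.float64(0.0514), np.float64(0.042)] mr [51.8 45.3] 0.95 origin [0.6056 0.2995 0.0357] top sd 0.0195 pads local [[-0.003, -0.0014, 0.0123]]
86 size [np.float64(0.0515), np.float64(0.0414)] mr [45.3 51.8] 89.19 origin [0.6051 0.2995 0.0358] top sd 0.0194 pads local [[-0.0031, -0.0015, 0.0122]]
88 size [np.float64(0.0524), np.float64(0.0427)] mr [45.3 51.8] 87.44 origin [0.6047 0.2994 0.0359] top sd 0.0193 pads local [[-0.0031, -0.0016, 0.0121]]
pos err [ 0.0036  0.0222 -0.042 ] tool [0.0017 0.0003 0.0476] rot deg [ 0.11  0.15 -0.14]
[[0.004, 0.001, 0.119], [0.004, 0.001, 0.119], [0.004, 0.001, 0.119], [0.004, 0.001, 0.119]]
[[0.0003, 0.0004, -0.0004], [0.0003, 0.0004, -0.0004], [0.0003, 0.0004, -0.0004], [0.0003, 0.0004, -0.0004]]
```

View pics/w9.png

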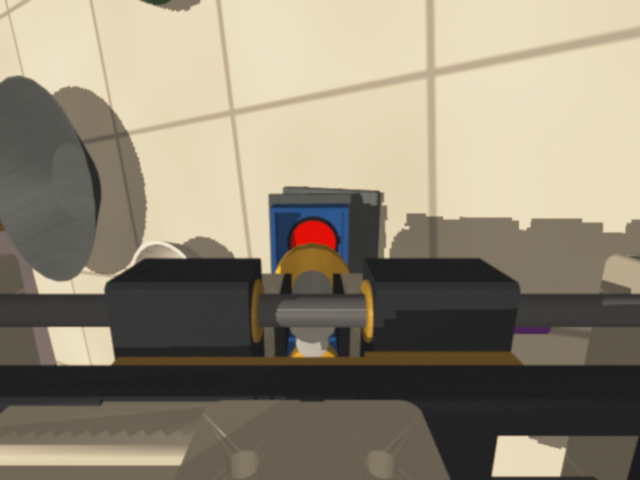

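Request:
apply_moves(slide=[[0.006, 0, 0.12], [0.005, 0, 0.12], [0.005, 0, 0.12], [0.005, 0, 0.1], [0, 0, 0], [0, 0, 0]], turn=[[0, 0, 0], [0, 0, 0], [0, 0, 0], [0, 0, 0], [0, 0, 0], [0, 0, 0]], jaw=[1, 1, 1, 1, 1, 1])

```text
time_s: 14.25
tcp_pos: [0.5983, 0.2682, 0.093]
eef_rot: [-151.4, 0.1, -5.2]
contact_force: [0.0, -0.2, -2.2]
gripper_width: 0.0195
```

```bash
python3 - <<'E'
from chk import *
chk('w10'); d=cap('scene','c10'); cv2.imwrite('pics/c10c.png',cv2.resize(d['pixels'][180:320,360:480],None,fx=5,fy=4,interpolation=cv2.INTER_CUBIC))
plan(*blueT([-.0017,-.07275,.056]),1)
E
```

```text
t 14.25 tcp local mm [ -0.41 -73.37  65.35] foot z 29.35 F tool [0.05 1.27 1.85] F world [ 0.02 -0.23 -2.23] M [-2.25  0.19 -0.04] w 0.0195
w10 1802 toolx [0.0027 0.0118 0.019 ] y [-0.0173  0.017 ] z [0.0127 0.0225 0.033 ]
circle [-0.0004 -0.0002] 0.0193 426
pos err [-0.0007  0.0035 -0.0097] tool [-0.001   0.0017  0.0101] rot deg [ 0.03  0.07 -0.03]
[[-0.01, 0.017, 0.101]]
[[0.0004, 0.0008, -0.0004]]
```

View pics/c10c.png

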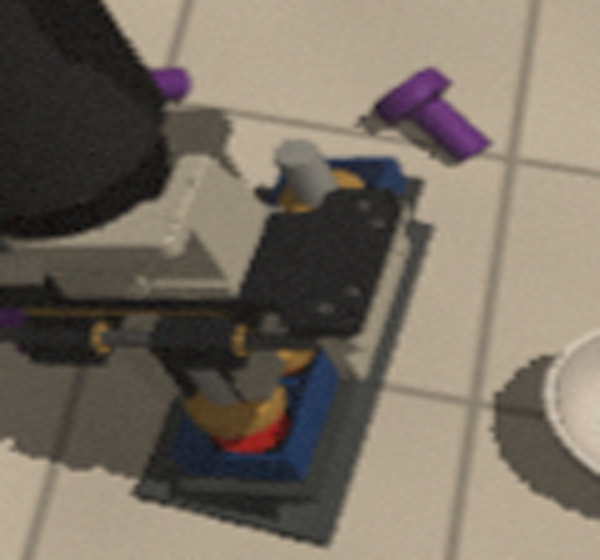

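Request:
apply_moves(slide=[[-0.006, 0.013, 0.01], [0, 0, 0.02], [0, 0, 0.02], [0, 0, 0.02], [0, 0, 0.02], [0, 0, 0.015], [0, 0, 0]], turn=[[0, 0, 0], [0, 0, 0], [0, 0, 0], [0, 0, 0], [0, 0, 0], [0, 0, 0], [0, 0, 0]], jaw=[1, 1, 1, 1, 1, 1, 1])

```text
time_s: 15.05
tcp_pos: [0.598, 0.2722, 0.0833]
eef_rot: [-151.4, 0.1, -5.2]
contact_force: [0.0, 0.6, -2.4]
gripper_width: 0.0196
```

```bash
python3 -c "
from chk import *
chk()"
```

```text
t 15.05 tcp local mm [ -1.6  -72.75  55.05] foot z 19.05 F tool [-0.01  0.64  2.44] F world [ 0.04  0.61 -2.45] M [-2.23  0.28 -0.01] w 0.0196
```

Request:
apply_moves(slide=[[0, 0, 0.01], [0, 0, 0.01], [0, 0, 0.01]], turn=[[0, 0, 0], [0, 0, 0], [0, 0, 0]], jaw=[1, 1, 1])

```text
time_s: 15.35
tcp_pos: [0.5983, 0.2736, 0.081]
eef_rot: [-151.4, 0.1, -5.3]
contact_force: [-0.5, -0.3, -3.9]
gripper_width: 0.0192
```

```bash
python3 -c "
from chk import *
chk()"
```

```text
t 15.35 tcp local mm [ -1.48 -72.93  52.32] foot z 16.32 F tool [-0.44  2.19  3.31] F world [-0.48 -0.29 -3.95] M [-2.25  0.23 -0.05] w 0.0192
```

Request:
apply_moves(slide=[[0, 0, 0.01], [0, 0, 0.007]], turn=[[0, 0, 0], [0, 0, 0]], jaw=[1, 1])

```text
time_s: 15.55
tcp_pos: [0.5983, 0.2744, 0.0794]
eef_rot: [-151.4, 0.1, -5.3]
contact_force: [-0.2, -0.4, -3.3]
gripper_width: 0.0197
```

```bash
python3 -c "
from chk import *
chk()"
```

```text
t 15.55 tcp local mm [ -1.51 -72.88  50.55] foot z 14.55 F tool [-0.19  1.99  2.72] F world [-0.24 -0.43 -3.34] M [-2.3   0.19 -0.04] w 0.0197
```

Request:
apply_moves(slide=[[0, 0, 0.008], [0, 0, 0]], turn=[[0, 0, 0], [0, 0, 0]], jaw=[1, 1])

```text
time_s: 15.75
tcp_pos: [0.5984, 0.2747, 0.0789]
eef_rot: [-151.4, 0.1, -5.2]
contact_force: [0.5, -0.7, -2.1]
gripper_width: 0.0195
```

```bash
python3 -c "
from chk import *
chk()"
```

```text
t 15.75 tcp local mm [ -1.52 -72.92  49.93] foot z 13.93 F tool [0.58 1.57 1.59] F world [ 0.52 -0.66 -2.14] M [-2.21  0.35  0.07] w 0.0195
```

Request:
apply_moves(slide=[[0, 0, 0.006], [0, 0, 0]], turn=[[0, 0, 0], [0, 0, 0]], jaw=[1, 1])

```text
time_s: 15.95
tcp_pos: [0.5985, 0.2747, 0.0789]
eef_rot: [-151.4, 0.1, -5.2]
contact_force: [-2.7, -3.9, 4.1]
gripper_width: 0.0193
```

```bash
python3 -c "
from chk import *
chk()"
```

```text
t 15.95 tcp local mm [ -1.5  -72.99  49.9 ] foot z 13.9 F tool [-2.33  1.66 -5.59] F world [-2.69 -3.9   4.11] M [-2.31  0.9   0.38] w 0.0193
```

Request:
apply_moves(slide=[[0, 0, 0], [0, 0, 0], [0, 0, 0], [0, 0, 0], [0, 0, 0]], turn=[[0, 0, 0], [0, 0, 0], [0, 0, 0], [0, 0, 0], [0, 0, 0]], jaw=[0.9, 0.75, 0.55, 0.4, 0.35])

```text
time_s: 16.45
tcp_pos: [0.5985, 0.2752, 0.0782]
eef_rot: [-151.4, 0.1, -5.3]
contact_force: [-0.2, 0.1, 0.5]
gripper_width: 0.0406
```

Request:
apply_moves(slide=[[0, 0, -0.1], [0, 0, -0.3], [0, 0, -0.4], [0, 0, -0.4], [0, 0, -0.2], [0, 0, 0]], turn=[[0, 0, 0], [0, 0, 0], [0, 0, 0], [0, 0, 0], [0, 0, 0], [0, 0, 0]], jaw=[0.35, 0.35, 0.3, 0.2, 0, 0])

```text
time_s: 17.05
tcp_pos: [0.5942, 0.207, 0.2059]
eef_rot: [-151.3, -0.3, -5.3]
contact_force: [0.3, 0.4, -0.4]
gripper_width: 0.0799
```

```bash
python3 - <<'E'
from chk import *
p,R,s=chk(); d=cap('scene','c11'); cv2.imwrite('pics/c11c.png',cv2.resize(d['pixels'][180:320,360:480],None,fx=5,fy=4,interpolation=cv2.INTER_CUBIC)); d=cap('side','s11');cv2.imwrite('pics/s11c.png',cv2.resize(d['pixels'][280:390,230:380],None,fx=4,fy=4,interpolation=cv2.INTER_CUBIC)); 
plan(np.array([.55,-.31,.24]),Ro.from_euler('xyz',[180,0,-73.5],degrees=True).as_matrix(),14,nr=10)
E
```

```text
t 17.05 tcp local mm [-1.0000e-01 -7.4900e+01  1.9387e+02] foot z 157.87 F tool [ 0.22 -0.19  0.53] F world [ 0.26  0.4  -0.37] M [-1.67  0.18  0.01] w 0.0799
pos err [-0.0425 -0.5179  0.0379] tool [ 0.0054  0.4378 -0.2825] rot deg [-25.14  17.07  66.69]
[[0.004, 0.313, -0.202], [0.046, 0.318, -0.187], [0.089, 0.318, -0.171], [0.131, 0.313, -0.154], [0.171, 0.301, -0.136], [0.209, 0.285, -0.117], [0.244, 0.263, -0.099], [0.276, 0.237, -0.08], [0.304, 0.206, -0.062], [0.327, 0.172, -0.044], [0.346, 0.134, -0.027], [0.346, 0.134, -0.027], [0.346, 0.134, -0.027], [0.346, 0.134, -0.027]]
[[-0.0292, 0.0199, 0.0776], [-0.0292, 0.0199, 0.0776], [-0.0292, 0.0199, 0.0776], [-0.0292, 0.0199, 0.0776], [-0.0292, 0.0199, 0.0776], [-0.0292, 0.0199, 0.0776], [-0.0292, 0.0199, 0.0776], [-0.0292, 0.0199, 0.0776], [-0.0292, 0.0199, 0.0776], [-0.0292, 0.0199, 0.0776], [-0.0, 0.0, 0.0], [-0.0, 0.0, 0.0], [-0.0, 0.0, 0.0], [-0.0, 0.0, 0.0]]
```

View pics/c11c.png

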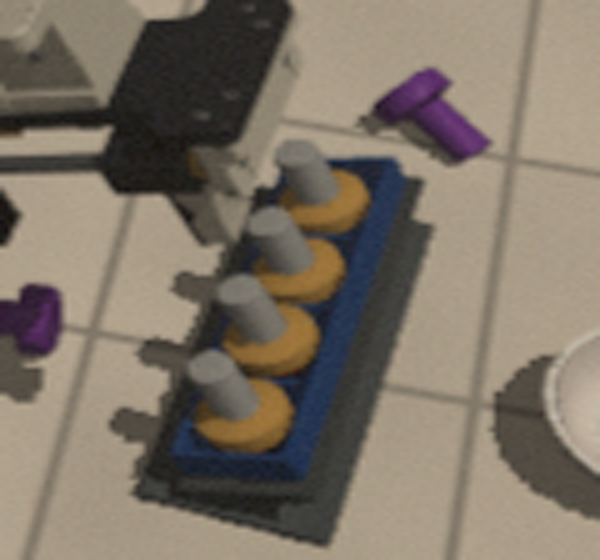

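View pics/s11c.png

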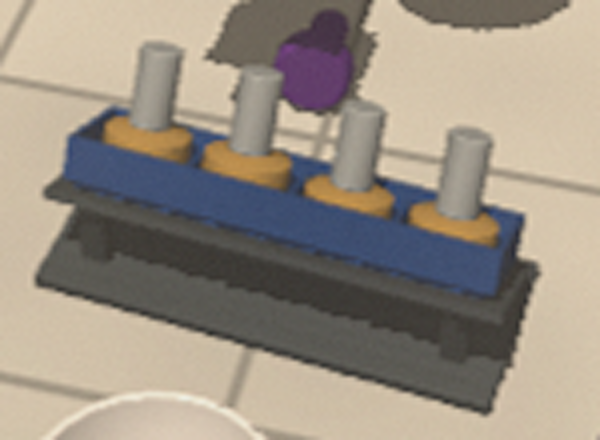

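Request:
apply_moves(slide=[[0, 0.31, -0.2], [0.05, 0.32, -0.19], [0.09, 0.32, -0.17], [0.13, 0.31, -0.15], [0.17, 0.3, -0.14], [0.21, 0.29, -0.12], [0.24, 0.26, -0.1], [0.28, 0.24, -0.08]], turn=[[-0.0292, 0.0199, 0.0776], [-0.0292, 0.0199, 0.0776], [-0.0292, 0.0199, 0.0776], [-0.0292, 0.0199, 0.0776], [-0.0292, 0.0199, 0.0776], [-0.0292, 0.0199, 0.0776], [-0.0292, 0.0199, 0.0776], [-0.0292, 0.0199, 0.0776]], jaw=[0, 0, 0, 0, 0, 0, 0, 0])

```text
time_s: 17.95
tcp_pos: [0.5675, -0.0889, 0.2225]
eef_rot: [-174.9, 2.8, -60.2]
contact_force: [-0.2, 0.3, -0.5]
gripper_width: 0.0878
```

Request:
apply_moves(slide=[[0.3, 0.21, -0.06], [0.33, 0.17, -0.04], [0.35, 0.13, -0.03], [0.35, 0.13, -0.03], [0.35, 0.13, -0.03], [0.3, 0.1, 0], [0, 0, 0], [0, 0, 0]], turn=[[-0.0292, 0.0199, 0.0776], [-0.0292, 0.0199, 0.0776], [0, 0, 0], [0, 0, 0], [0, 0, 0], [0, 0, 0], [0, 0, 0], [0, 0, 0]], jaw=[0, 0, 0, 0, 0, 0, 0, 0])

```text
time_s: 18.75
tcp_pos: [0.5529, -0.3056, 0.2356]
eef_rot: [179.8, 0.1, -73.5]
contact_force: [0.9, 0.3, -0.1]
gripper_width: 0.0876
```

```bash
cat > pile.py <<'E'
from h import *
def pile(n):
    d=load(n);W=dep(d);hsv=cv2.cvtColor(d['pixels'],cv2.COLOR_BGR2HSV); H,S,V=[hsv[...,i].astype(int) for i in range(3)]
    reg=(W[...,0]>.45)&(W[...,0]<.66)&(W[...,1]>-.5)&(W[...,1]<-.22)
    P=W[(W[...,2]>.044)&(W[...,2]<.055)&reg&(H>14)&(H<34)&(S>110)]
    print(n,'rim',np.array(sum(map(lambda x:list(np.atleast_1d(x)),cv2.minAreaRect((P[:,:2]*1000).astype(np.float32))),[])).round(2),np.median(P[:,2]).round(4),len(P))
E
python3 - <<'E'
from pile import *
cap('wrist','w12'); p,R,s=cur(); print(s['time_s'],p,s['eef_rot'])
pile('w12'); pile('scene1'); pile('side0'); cap('scene','c12')
E
```

```text
18.8 [ 0.55317668 -0.30497922  0.23604024] [ 1.79871403e+02  6.27056782e-02 -7.34794456e+01]
w12 rim [ 550.97 -368.34   52.24  200.92   16.93] 0.0486 2164
scene1 rim [ 552.36 -365.65   57.47  201.54   18.05] 0.0469 418
side0 rim [ 550.31 -365.34   52.66  210.22   16.7 ] 0.0482 202
```

View pics/w12.png

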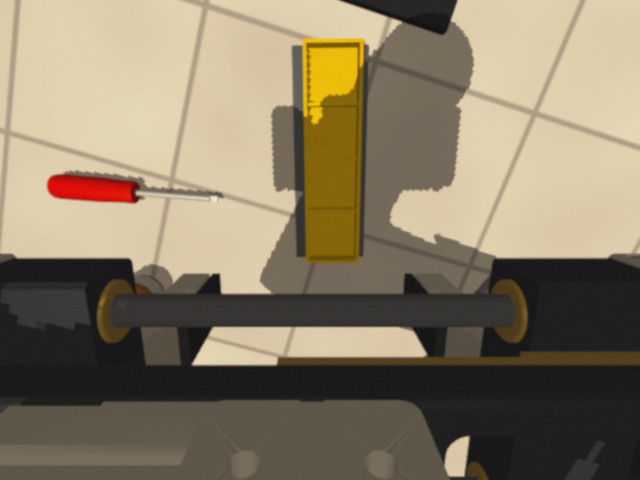

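```bash
python3 - <<'E'
from h import *
plan(np.array([.470,.03,.2]),Ro.from_euler('xyz',[180,0,-75.5],degrees=True).as_matrix(),7)
E
```

```text
pos err [-0.0834  0.3346 -0.0364] tool [-0.3445 -0.0156  0.0367] rot deg [0.1  0.04 2.07]
[[-0.492, -0.022, 0.052], [-0.492, -0.02, 0.052], [-0.492, -0.017, 0.052], [-0.492, -0.015, 0.052], [-0.492, -0.012, 0.052], [-0.493, -0.009, 0.052], [-0.493, -0.007, 0.052]]
[[0.0002, 0.0001, 0.0034], [0.0002, 0.0001, 0.0034], [0.0002, 0.0001, 0.0034], [0.0002, 0.0001, 0.0034], [0.0002, 0.0001, 0.0034], [0.0002, 0.0001, 0.0034], [0.0002, 0.0001, 0.0034]]
```

Request:
apply_moves(slide=[[-0.35, -0.02, 0.02], [-0.48, -0.02, 0.05], [-0.48, -0.02, 0.05], [-0.48, -0.02, 0.05], [-0.48, -0.01, 0.05], [-0.48, -0.01, 0.05], [-0.48, -0.01, 0.05], [-0.2, 0, 0]], turn=[[0, 0, 0.0034], [0, 0, 0.0034], [0, 0, 0.0034], [0, 0, 0.0034], [0, 0, 0.0034], [0, 0, 0.0034], [0, 0, 0.0034], [0, 0, 0]], jaw=[0, 0, 0, 0, 0, 0, 0, 0])

```text
time_s: 19.65
tcp_pos: [0.4704, 0.0316, 0.205]
eef_rot: [180.0, 0.0, -75.3]
contact_force: [1.3, -0.2, -0.6]
gripper_width: 0.0876
```

Request:
apply_moves(slide=[[0, 0, 0], [0, 0, 0], [0, 0, 0]], turn=[[0, 0, 0], [0, 0, 0], [0, 0, 0]], jaw=[0, 0, 0])

```text
time_s: 19.95
tcp_pos: [0.472, 0.0279, 0.2053]
eef_rot: [180.0, -0.0, -75.5]
contact_force: [0.0, -0.6, -0.1]
gripper_width: 0.0875
```

```bash
python3 - <<'E'
from src import *
cap('wrist','w13'); src('w13'); p,R,s=cur(); print(p,s['eef_rot'],s['time_s'])
plan(np.array([.4783,-.0224,.0205]),Ro.from_euler('xyz',[180,0,-75.55],degrees=True).as_matrix(),8)
E
```

```text
rim ((477.6588134765625, -22.575462341308594), (52.04734420776367, 200.6260528564453), 13.935234069824219) 0.024730430442171117
[0.47209161 0.0276101  0.20525605] [ 1.79966257e+02 -1.94600550e-02 -7.55258724e+01] 20.0
pos err [ 0.0062 -0.05   -0.1848] tool [0.0499 0.0064 0.1848] rot deg [ 0.03 -0.02  0.02]
[[0.062, 0.008, 0.231], [0.062, 0.008, 0.231], [0.062, 0.008, 0.231], [0.062, 0.008, 0.231], [0.062, 0.008, 0.231], [0.062, 0.008, 0.231], [0.062, 0.008, 0.231], [0.062, 0.008, 0.231]]
[[0.0, -0.0, 0.0], [0.0, -0.0, 0.0], [0.0, -0.0, 0.0], [0.0, -0.0, 0.0], [0.0, -0.0, 0.0], [0.0, -0.0, 0.0], [0.0, -0.0, 0.0], [0.0, -0.0, 0.0]]
```

View pics/w13.png

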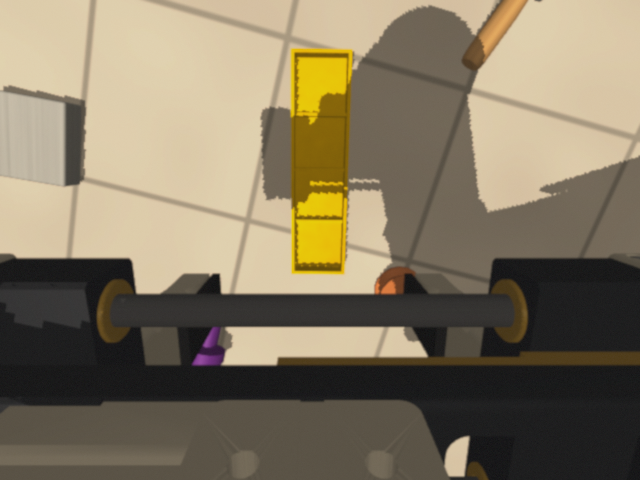

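Request:
apply_moves(slide=[[0.1, 0.02, 0.2], [0.1, 0.02, 0.3], [0.1, 0.02, 0.3], [0.1, 0.01, 0.3], [0.1, 0, 0.3], [0, 0, 0.2], [0, 0, 0.15], [0, 0, 0]], turn=[[0, 0, 0.006], [0, 0, 0], [0, 0, 0], [0, 0, 0], [0, 0, 0], [0, 0, 0], [0, 0, 0], [0, 0, 0]], jaw=[0, 0, 0, 0, 0, 0, 0, 0])

```text
time_s: 20.8
tcp_pos: [0.476, -0.0238, 0.0283]
eef_rot: [179.7, -0.0, -76.2]
contact_force: [-0.9, -0.6, -0.3]
gripper_width: 0.0876
```

```bash
python3 - <<'E'
from h import *
p,R,s=cur(); print(p,s['contact_force'])
plan(np.array([.4777,-.0226,.0207]),Ro.from_euler('xyz',[180,0,-76.05],degrees=True).as_matrix(),1)
E
```

```text
[ 0.47598043 -0.02380404  0.02829075] [-0.85985767 -0.56893377 -0.30788881]
pos err [ 0.0017  0.0012 -0.0076] tool [-0.0008 -0.002   0.0076] rot deg [ 0.28 -0.04 -0.1 ]
[[-0.008, -0.02, 0.076]]
[[0.0033, -0.0005, -0.0012]]
```

Request:
apply_moves(slide=[[-0.004, -0.01, 0.04], [-0.004, -0.01, 0.03], [0, 0, 0], [0, 0, 0]], turn=[[0, 0, 0], [0, 0, 0], [0, 0, 0], [0, 0, 0]], jaw=[0, 0, 0, 0])

```text
time_s: 21.2
tcp_pos: [0.4795, -0.0209, 0.0238]
eef_rot: [-180.0, -0.0, -76.0]
contact_force: [0.1, 1.0, 1.0]
gripper_width: 0.0876
```

```bash
python3 - <<'E'
from h import *
p,R,s=cur(); print(p,s['contact_force'])
plan(np.array([.4777,-.0226,.0207]),Ro.from_euler('xyz',[180,0,-76.05],degrees=True).as_matrix(),1)
E
```

```text
[ 0.47947296 -0.02089551  0.02381188] [0.05108115 1.03644386 0.97827678]
pos err [-0.0018 -0.0017 -0.0031] tool [0.0012 0.0021 0.0031] rot deg [-0.03 -0.01  0.03]
[[0.012, 0.021, 0.031]]
[[-0.0003, -0.0001, 0.0004]]
```

Request:
apply_moves(slide=[[0.006, 0.01, 0.02], [0.006, 0.01, 0.011], [0, 0, 0], [0, 0, 0], [0, 0, 0]], turn=[[0, 0, 0], [0, 0, 0], [0, 0, 0], [0, 0, 0], [0, 0, 0]], jaw=[0, 0, 0, 0.2, 0.3])

```text
time_s: 21.7
tcp_pos: [0.4775, -0.0227, 0.0202]
eef_rot: [180.0, -0.0, -76.0]
contact_force: [0.8, -0.1, -0.3]
gripper_width: 0.0766
```

```bash
python3 - <<'E'
from h import *
p,R,s=cur(); print(p,s['contact_force'])
plan(np.array([.4777,-.0226,.0207]),Ro.from_euler('xyz',[180,0,-76.05],degrees=True).as_matrix(),1)
E
```

```text
[ 0.47750235 -0.02268273  0.02023409] [ 0.83973542 -0.13480386 -0.26013544]
pos err [0.0002 0.0001 0.0005] tool [-0.     -0.0002 -0.0005] rot deg [ 0.03 -0.02  0.03]
[[-0.0, -0.002, -0.005]]
[[0.0003, -0.0002, 0.0003]]
```

Request:
apply_moves(slide=[[0, 0, -0.008], [0, 0, 0], [0, 0, 0], [0, 0, 0], [0, 0, 0], [0, 0, 0]], turn=[[0, 0, 0], [0, 0, 0], [0, 0, 0], [0, 0, 0], [0, 0, 0], [0, 0, 0]], jaw=[0.35, 0.4, 0.5, 1, 1, 1], newtons=35)

```text
time_s: 22.3
tcp_pos: [0.4776, -0.0227, 0.0211]
eef_rot: [180.0, -0.0, -76.0]
contact_force: [-0.2, 0.9, 0.5]
gripper_width: 0.0517
```

```bash
python3 - <<'E'
from src import *
p,R,s=cur(); print(p,s['eef_rot'],s['contact_force'],s['moment'],s['gripper_width'])
cap('wrist','w14'); src('w14')
E
```

```text
[ 0.4775655  -0.02267326  0.02105518] [ 1.79979883e+02 -1.84513786e-02 -7.60224633e+01] [-0.15289245  0.93851775  0.47682097] [0.06177955 0.0134574  0.01798993] 0.051706830615996464
top [218.6 340.6] [ 0.5075 -0.0217  0.064 ]
top [404.4 340.6] [ 0.4499 -0.036   0.0639]
rim ((486.3091125488281, -59.102760314941406), (53.7979621887207, 125.22267150878906), 14.096957206726074) 0.024700922662212525
```

Request:
apply_moves(slide=[[0, 0, -0.1], [0, 0, -0.2], [0, 0, -0.3], [0, 0, -0.3], [0, 0, -0.1], [0, 0, 0]], turn=[[0, 0, 0], [0, 0, 0], [0, 0, 0], [0, 0, 0], [0, 0, 0], [0, 0, 0]], jaw=[1, 1, 1, 1, 1, 1])

```text
time_s: 22.95
tcp_pos: [0.4783, -0.0224, 0.1227]
eef_rot: [-179.8, 0.0, -76.0]
contact_force: [-0.7, 0.2, -1.0]
gripper_width: 0.0518
```

```bash
python3 - <<'E'
from src import *
p,R,s=cur(); print(p,s['eef_rot'],s['contact_force'],s['moment'],s['gripper_width'])
plan(np.array([.5510,-.3683,.12]),Ro.from_euler('xyz',[180,0,-73.07],degrees=True).as_matrix(),12)
E
```

```text
[ 0.47827374 -0.02237168  0.12272735] [-1.79825070e+02  5.64875102e-03 -7.60212587e+01] [-0.69531554  0.16245171 -0.96118335] [-0.03030576  0.07778994  0.0106014 ] 0.05183755064592308
pos err [ 0.0727 -0.3459 -0.0027] tool [0.3533 0.013  0.0027] rot deg [-0.18  0.   -2.95]
[[0.294, 0.011, 0.002], [0.294, 0.012, 0.002], [0.294, 0.013, 0.002], [0.294, 0.015, 0.002], [0.294, 0.016, 0.002], [0.294, 0.017, 0.002], [0.294, 0.018, 0.002], [0.294, 0.02, 0.002], [0.294, 0.021, 0.002], [0.294, 0.022, 0.002], [0.294, 0.023, 0.002], [0.294, 0.025, 0.002]]
[[-0.0002, 0.0, -0.0029], [-0.0002, 0.0, -0.0029], [-0.0002, 0.0, -0.0029], [-0.0002, 0.0, -0.0029], [-0.0002, 0.0, -0.0029], [-0.0002, 0.0, -0.0029], [-0.0002, 0.0, -0.0029], [-0.0002, 0.0, -0.0029], [-0.0002, 0.0, -0.0029], [-0.0002, 0.0, -0.0029], [-0.0002, 0.0, -0.0029], [-0.0002, 0.0, -0.0029]]
```

Request:
apply_moves(slide=[[0.2, 0.01, 0], [0.33, 0.013, 0], [0.33, 0.015, 0], [0.33, 0.016, 0], [0.33, 0.017, 0], [0.33, 0.018, 0], [0.33, 0.02, 0], [0.33, 0.021, 0]], turn=[[0, 0, -0.0032], [0, 0, -0.0032], [0, 0, -0.0032], [0, 0, -0.0032], [0, 0, -0.0032], [0, 0, -0.0032], [0, 0, -0.0032], [0, 0, -0.0032]], jaw=[1, 1, 1, 1, 1, 1, 1, 1])

```text
time_s: 23.75
tcp_pos: [0.5289, -0.2696, 0.119]
eef_rot: [179.8, 0.1, -73.8]
contact_force: [0.0, 0.9, -1.6]
gripper_width: 0.0521
```

Request:
apply_moves(slide=[[0.33, 0.02, 0], [0.33, 0.02, 0], [0.25, 0.02, 0], [0.1, 0, 0], [0, 0, 0], [0, 0, 0], [0, 0, 0]], turn=[[0, 0, -0.0032], [0, 0, -0.0032], [0, 0, -0.0032], [0, 0, 0], [0, 0, 0], [0, 0, 0], [0, 0, 0]], jaw=[1, 1, 1, 1, 1, 1, 1])

```text
time_s: 24.45
tcp_pos: [0.5524, -0.3659, 0.1207]
eef_rot: [179.9, 0.0, -73.0]
contact_force: [-0.8, 0.6, -2.4]
gripper_width: 0.0514
```

```bash
python3 - <<'E'
from src import *
p,R,s=cur(); print(s['time_s'],p,s['eef_rot'],s['contact_force'],s['moment'],s['gripper_width'])
plan(np.array([.5510,-.3683,.085]),Ro.from_euler('xyz',[180,0,-73.07],degrees=True).as_matrix(),4)
d=cap('side','s15'); cap('wrist','w15'); cv2.imwrite('pics/s15c.png',cv2.resize(d['pixels'][90:220,280:440],None,fx=4,fy=4,interpolation=cv2.INTER_CUBIC))
E
```

```text
24.45 [ 0.55242586 -0.36592883  0.12066961] [ 1.79932978e+02  2.62986467e-02 -7.29585909e+01] [-0.75940088  0.5590223  -2.42404408] [-0.01722159 -0.01720268  0.06040326] 0.05137078374820685
pos err [-0.0014 -0.0024 -0.0357] tool [0.0019 0.002  0.0357] rot deg [0.07 0.03 0.11]
[[0.005, 0.005, 0.089], [0.005, 0.005, 0.089], [0.005, 0.005, 0.089], [0.005, 0.005, 0.089]]
[[0.0002, 0.0001, 0.0003], [0.0002, 0.0001, 0.0003], [0.0002, 0.0001, 0.0003], [0.0002, 0.0001, 0.0003]]
```

View pics/s15c.png

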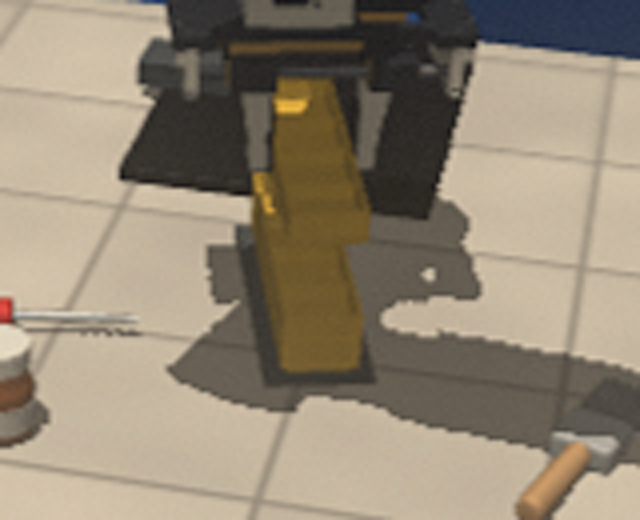

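View pics/w15.png

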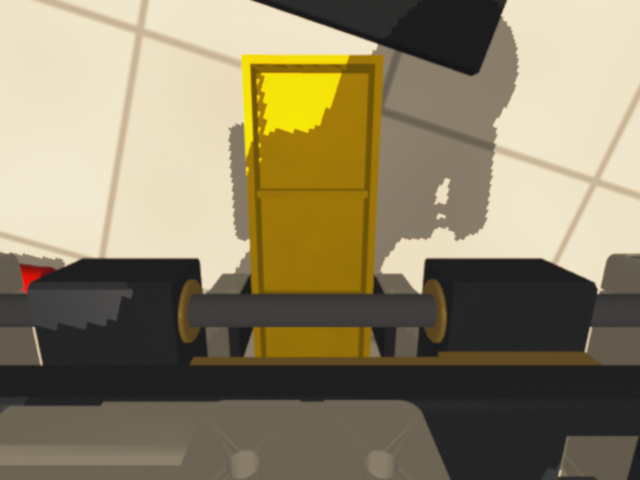

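```bash
cat > ht.py <<'E'
from h import *
def ht(n,p,R):
    d=load(n);W=dep(d);hsv=cv2.cvtColor(d['pixels'],cv2.COLOR_BGR2HSV); H,S,V=[hsv[...,i].astype(int) for i in range(3)]
    Q=(W-p)@R; m=(H>14)&(H<34)&(S>110)&(np.abs(Q[...,0])<.12)&(np.abs(Q[...,1])<.035)&(Q[...,2]<.004)&(Q[...,2]>-.012); m[275:]=False
    q=Q[m]; rc=cv2.minAreaRect((q[:,:2]*1000).astype(np.float32)); print('rim in tool',len(q),rc, 'xmax',np.percentile(q[:,0],99.8).round(4))
    c=np.linalg.lstsq(np.c_[q[:,:2],np.ones(len(q))],q[:,2],rcond=None)[0]; print('slope x,y',c.round(4))
E
python3 - <<'E'
from ht import *
p,R,s=cur(); ht('w15',p,R)
E
```

```text
rim in tool 7096 ((56.056243896484375, 0.6605796813964844), (87.41488647460938, 52.39768981933594), 0.09872525930404663) xmax 0.0996
slope x,y [-0.016   0.0008 -0.0007]
```

```bash
python3 - <<'E'
from h import *
p,R,s=cur()
def rim(n,c,yaw,zr,rows=275):
    d=load(n);W=dep(d);hsv=cv2.cvtColor(d['pixels'],cv2.COLOR_BGR2HSV); H,S=hsv[...,0].astype(int),hsv[...,1].astype(int)
    a=np.radians(yaw);X=np.array([np.cos(a),np.sin(a)]);Y=np.array([-X[1],X[0]])
    D=W[...,:2]-c; lx=D@X; ly=D@Y
    m=(H>14)&(H<34)&(S>110)&(np.abs(np.abs(lx)-.0245)<.0012)&(np.abs(ly)<.1)&(np.abs(W[...,2]-zr)<.006); m[rows:]=False
    c_=np.linalg.lstsq(np.c_[ly[m],lx[m],np.ones(m.sum())],W[...,2][m],rcond=None)[0]; print(n,m.sum(),c_.round(4),ly[m].min().round(3),ly[m].max().round(3))
rim('w15',p[:2],16.98,p[2]+.004)
rim('w12',np.array([.551,-.3683]),16.93,.0486)
rim('w13',np.array([.4777,-.0226]),13.94,.0247)
E
```

```text
w15 2914 [-0.0007  0.0121  0.1242] -0.1 -0.013
w12 1170 [-0.0008 -0.0012  0.0488] -0.1 0.099
w13 1197 [ 0.0001 -0.001   0.0248] -0.1 0.1
```

Request:
apply_moves(slide=[[0.01, 0.008, 0.1], [0.009, 0.007, 0.1], [0, 0, 0.1], [0, 0, 0.06], [0, 0, 0], [0, 0, 0], [0, 0, 0]], turn=[[0, 0, 0.0013], [0, 0, 0], [0, 0, 0], [0, 0, 0], [0, 0, 0], [0, 0, 0], [0, 0, 0]], jaw=[1, 1, 1, 1, 1, 1, 1])

```text
time_s: 25.25
tcp_pos: [0.5522, -0.3695, 0.0855]
eef_rot: [180.0, -0.0, -73.1]
contact_force: [0.8, -0.7, -1.6]
gripper_width: 0.052
```

```bash
cat > nest.py <<'E'
from h import *
p,R,s=cur(); print(round(s['time_s'],2),'z',p[2].round(4),'under',(p[2]-.0211).round(4),'F',s['contact_force'].round(2),'M',s['moment'].round(2),s['eef_rot'].round(2))
plan(np.array([.5515,-.3682,.0651]),Ro.from_euler('xyz',[180,0,-73.07],degrees=True).as_matrix(),1)
E
python3 nest.py
```

```text
25.25 z 0.0855 under 0.0644 F [ 0.82 -0.67 -1.62] M [-0.07 -0.04 -0.07] [ 1.7999e+02 -4.0000e-02 -7.3100e+01]
pos err [-0.0007  0.0013 -0.0204] tool [-0.0014  0.0003  0.0204] rot deg [ 0.01 -0.04 -0.03]
[[-0.014, 0.003, 0.204]]
[[0.0001, -0.0005, -0.0004]]
```

Request:
apply_moves(slide=[[-0.01, 0.003, 0.03], [0, 0, 0.04], [0, 0, 0.03], [0, 0, 0.02], [0, 0, 0], [0, 0, 0]], turn=[[0, 0, 0], [0, 0, 0], [0, 0, 0], [0, 0, 0], [0, 0, 0], [0, 0, 0]], jaw=[1, 1, 1, 1, 1, 1])

```text
time_s: 25.85
tcp_pos: [0.5513, -0.3685, 0.0731]
eef_rot: [180.0, -0.0, -73.1]
contact_force: [0.0, -0.4, -1.7]
gripper_width: 0.0518
```

```bash
python3 nest.py; python3 - <<'E'
from h import *
d=cap('side','s16'); cv2.imwrite('pics/s16c.png',cv2.resize(d['pixels'][100:210,300:420],None,fx=5,fy=5,interpolation=cv2.INTER_CUBIC))
E
```

```text
25.85 z 0.0731 under 0.052 F [ 0.04 -0.35 -1.69] M [-0.01  0.02  0.01] [ 1.7996e+02 -2.0000e-02 -7.3110e+01]
pos err [ 0.0002  0.0003 -0.008 ] tool [-0.0002 -0.0003  0.008 ] rot deg [ 0.04 -0.02 -0.04]
[[-0.002, -0.003, 0.08]]
[[0.0004, -0.0002, -0.0005]]
```

View pics/s16c.png

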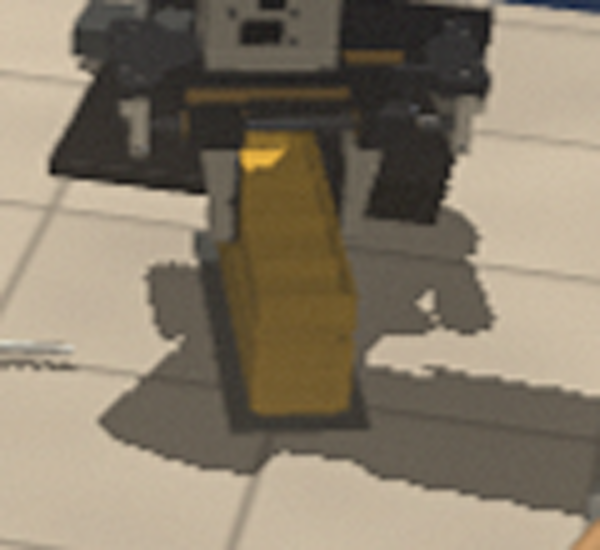

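Request:
apply_moves(slide=[[0, 0, 0.01], [0, 0, 0.01], [0, 0, 0.01], [0, 0, 0.01], [0, 0, 0]], turn=[[0, 0, 0], [0, 0, 0], [0, 0, 0], [0, 0, 0], [0, 0, 0]], jaw=[1, 1, 1, 1, 1])

```text
time_s: 26.4
tcp_pos: [0.5511, -0.3684, 0.0689]
eef_rot: [180.0, -0.0, -73.1]
contact_force: [0.8, 0.1, -2.8]
gripper_width: 0.0517
```

```bash
python3 nest.py
```

```text
26.4 z 0.0689 under 0.0478 F [ 0.82  0.12 -2.79] M [-0.01  0.02  0.03] [179.95  -0.   -73.11]
pos err [ 0.0004  0.0002 -0.0038] tool [-0.0001 -0.0004  0.0038] rot deg [ 0.05 -0.   -0.04]
[[-0.001, -0.004, 0.038]]
[[0.0005, -0.0, -0.0005]]
```

Already below the rim (47.8 < 49) with no contact. Continue.

Request:
apply_moves(slide=[[0, -0.002, 0.01], [0, 0, 0.01], [0, 0, 0.007], [0, 0, 0]], turn=[[0, 0, 0], [0, 0, 0], [0, 0, 0], [0, 0, 0]], jaw=[1, 1, 1, 1])

```text
time_s: 26.8
tcp_pos: [0.5514, -0.3683, 0.0663]
eef_rot: [180.0, -0.0, -73.1]
contact_force: [0.1, 0.3, -2.4]
gripper_width: 0.0517
```

```bash
python3 nest.py
```

```text
26.8 z 0.0663 under 0.0452 F [ 0.12  0.26 -2.4 ] M [-0.05  0.03 -0.  ] [ 1.7996e+02 -1.0000e-02 -7.3110e+01]
pos err [ 0.0001  0.0001 -0.0012] tool [-0.0001 -0.0001  0.0012] rot deg [ 0.04 -0.01 -0.04]
[[-0.001, -0.001, 0.012]]
[[0.0005, -0.0001, -0.0005]]
```

Request:
apply_moves(slide=[[0, 0, 0.008], [0, 0, 0.005], [0, 0, 0]], turn=[[0, 0, 0], [0, 0, 0], [0, 0, 0]], jaw=[1, 1, 1])

```text
time_s: 27.1
tcp_pos: [0.5515, -0.3684, 0.0651]
eef_rot: [180.0, -0.0, -73.1]
contact_force: [0.8, 0.4, -1.6]
gripper_width: 0.0516
```

```bash
python3 nest.py
```

```text
27.1 z 0.0651 under 0.044 F [ 0.8   0.37 -1.57] M [-0.02 -0.01 -0.  ] [ 1.7997e+02 -2.0000e-02 -7.3110e+01]
pos err [ 0.      0.0002 -0.    ] tool [-0.0002 -0.0001  0.    ] rot deg [ 0.03 -0.02 -0.04]
[[-0.002, -0.001, 0.0]]
[[0.0003, -0.0002, -0.0005]]
```

Essentially home, but no clear contact force yet; feel for it.

Request:
apply_moves(slide=[[0, 0, 0.005], [0, 0, 0]], turn=[[0, 0, 0], [0, 0, 0]], jaw=[1, 1])

```text
time_s: 27.3
tcp_pos: [0.5515, -0.3684, 0.0651]
eef_rot: [180.0, -0.0, -73.1]
contact_force: [-1.5, 1.4, 4.3]
gripper_width: 0.0517
```

```bash
python3 nest.py
```

```text
27.3 z 0.0651 under 0.044 F [-1.48  1.43  4.29] M [0.51 0.58 0.  ] [ 1.7998e+02 -3.0000e-02 -7.3100e+01]
pos err [-0.      0.0002 -0.    ] tool [-0.0002 -0.      0.    ] rot deg [ 0.02 -0.03 -0.03]
[[-0.002, -0.0, 0.0]]
[[0.0002, -0.0004, -0.0004]]
```

Request:
apply_moves(slide=[[0, 0, 0], [0, 0, 0], [0, 0, 0], [0, 0, 0], [0, 0, 0]], turn=[[0, 0, 0], [0, 0, 0], [0, 0, 0], [0, 0, 0], [0, 0, 0]], jaw=[0.35, 0.25, 0.1, 0, 0])

```text
time_s: 27.8
tcp_pos: [0.5515, -0.3684, 0.0645]
eef_rot: [180.0, -0.0, -73.1]
contact_force: [-0.2, -0.1, 0.2]
gripper_width: 0.0832
```

Request:
apply_moves(slide=[[0, 0, -0.1], [0, 0, -0.3], [0, 0, -0.4], [-0.3, 0, -0.4], [-0.4, 0, -0.4], [-0.2, 0, 0], [0, 0, 0], [0, 0, 0]], turn=[[0, 0, 0], [0, 0, 0], [0, 0, 0], [0, 0, 0], [0, 0, 0], [0, 0, 0], [0, 0, 0], [0, 0, 0]], jaw=[0, 0, 0, 0, 0, 0, 0, 0])

```text
time_s: 28.6
tcp_pos: [0.5268, -0.2864, 0.2209]
eef_rot: [-180.0, -0.1, -73.1]
contact_force: [0.3, -0.4, 0.8]
gripper_width: 0.0879
```

```bash
python3 - <<'E'
from h import *
d=cap('wrist','w17'); c=cap('scene','c17'); s=cap('side','s17')
print(r.get_state()['time_s'])
W=dep(d);hsv=cv2.cvtColor(d['pixels'],cv2.COLOR_BGR2HSV); H,S=hsv[...,0].astype(int),hsv[...,1].astype(int)
reg=(W[...,0]>.45)&(W[...,0]<.66)&(W[...,1]>-.5)&(W[...,1]<-.22)&(H>14)&(H<34)&(S>110)
P=W[reg&(W[...,2]>.064)&(W[...,2]<.08)]; rc=cv2.minAreaRect((P[:,:2]*1000).astype(np.float32)); print(rc,np.median(P[:,2]),np.percentile(P[:,2],[5,95]))
A=np.linalg.lstsq(np.c_[P[:,:2]-P[:,:2].mean(0),np.ones(len(P))],P[:,2],rcond=None)[0];print(A)
cv2.imwrite('pics/s17c.png',cv2.resize(s['pixels'][110:210,300:420],None,fx=5,fy=5,interpolation=cv2.INTER_CUBIC))
E
```

```text
28.75
((549.8920288085938, -364.218505859375), (52.2186164855957, 191.41946411132812), 16.772186279296875) 0.0686943083489367 [0.0652374  0.06992279]
[ 3.43407947e-05 -1.19692625e-03  6.84390580e-02]
```

View pics/s17c.png

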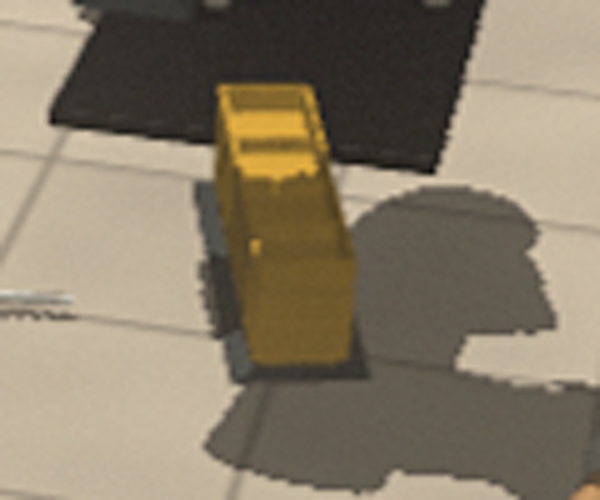

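View pics/c17.png

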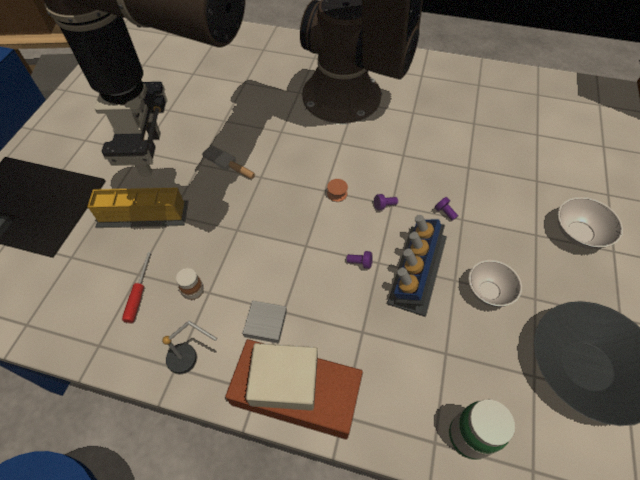

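View pics/w17.png

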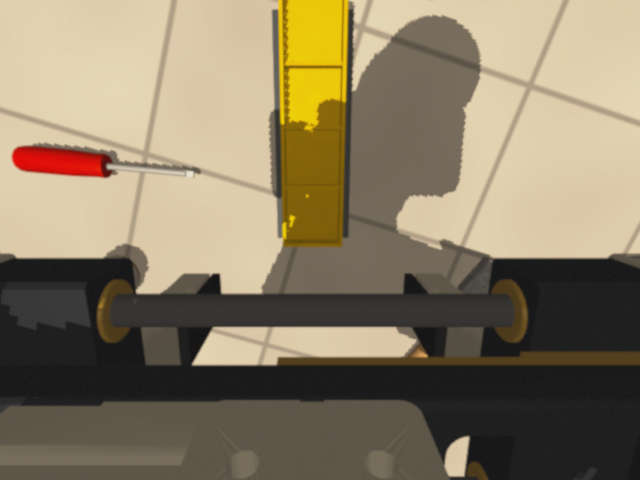

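```bash
python3 -c "
from plant import r
print(r.close_job())"
```

```text
the job is handed in; nothing more can be done
None
```

The job is done and handed in at about 29 s of the 66 s allowed.

- **Stamps:** both went from the loose yellow tray into the two free pockets of the blue tray. I lowered each one square to the slope and let go only after it touched its pad with about 7–8 N, landing roughly 4 mm above the pocket floor. The scene and side views afterwards show all four stamps standing in line and seated.
- **Yellow tray:** I set the emptied tray on the pile with about 6 N of contact and then released it. Its rim measured 68.7 mm high and level, against an expected 69 mm, so it is nested fully home.
- **Everything else:** the last pictures show the gripper touching nothing. Judged by eye, everything else is where it started.
- **Disagreements:** the fixed cameras read about 2 mm further along +y than the wrist camera. I trusted the wrist camera because its readings agreed between two tool angles. One check on the held tray suggested a cross-tilt of about 0.7°, but the nested rim came out level. Picking up the stamps turned the loose tray about 0.5°, so I measured it again before gripping it.

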